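# Ratchet up the drip stand, stand the mug under it, lower the dripper on to its rim

## Robot

A 6-joint arm with a two-finger parallel gripper is mounted at the origin on a cart in front of the work surface, level with it; the furniture and walls round the work are solid. World frame = base frame: x ahead of the robot, y to its left, z up, the work surface at z = 0. Lengths are in mm, angles in rad, forces in N, time in s.
With the tool pointing down it reaches from about 350 to 875 mm from the base axis. Payload 4.2 kg.
Tool frame: the origin (TCP) lies at the very end of the fingers, on their centre line; the grasp point (between the pads) lies 19 mm behind it; z points along the fingers, y is the line along which they close (so a half turn about z gives the same grasp; the last joint's range is limited). The gripper opens to 85 mm and grips with 20 to 120 N. Pads are 22 mm wide; open, the fingers measure 114 mm over their backs; the gripper's body (76 mm by 85 mm) begins 54 mm behind the grasp point. The pads swing forward as they close: fully open they stand 13 mm farther back than shut.
Start: joints at [-1.019, 0.385, 0.008, 0, -1.194, -0.259], TCP at [180.412, -598.373, 231.312] pointing down, gripper open.
Joint ranges: [-3.14, 3.14], [-1.21, 2.06], [-1.07, 1.41], [-3.16, 2.05], [-2.99, -0.16], [-3.1, 3.1]. Speed limits (rad/s): [2.79, 2.79, 3.14, 3.14, 3.14, 3.14].

## Interface

Orientations are given as a unit quaternion [x, y, z, w].
In Python, from bench import read_state, get_image, camera_model, job_done gives the robot as it stands.
- The arm moves only by the shell command python3 -m handwheel 'ROWS'. ROWS is JSON, a list of rows, each a list of 7 numbers: the shift along the tool's x, y, z in m, then the turn, a rotation vector about the tool's x, y, z in rad, then the gripper's target within -1 to 1 (fully open at 1, half-way at 0, shut at -1). In form: [[dx, dy, dz, wx, wy, wz, jaw], ...]. A call has 1 to 10 rows; each row is the pose to reach, as a shift and turn from the pose commanded when the call began, along the tool's axes at that moment; what a row does not reach only later rows make up. A row lasts 1/8 s, in which the tool goes at most 62.5 mm and 10.7 degrees, less where a joint would pass 70% of its speed; a pose out of reach is approached as far as the arm can. A call with a gripper value outside its range is refused whole. The fingers move at their own pace and stop on an object; the grip force is fixed at half the most. Time passes only in rows, so rows that repeat a pose let the fingers close. It gives the time, the measured TCP pose, the force, the opening and the grip force at its end, in the units of the state.
- read_state(): the state, without advancing time (a new reading comes with each control period).
- get_image(name): name is "scene" or "top"; returns (picture, depth): 384x512x3 uint8, blue, green, red; 384x512 float32, mm along the optical axis (not along the pixel's ray), 0 where there is no reading.
- camera_model(name): a dict with "K" (3x3 intrinsics, pixels), "rvec" (rotation vector, rad) and "tvec" (3), from world to camera coordinates, as OpenCV has them. Camera axes: x right, y down, z forward; pixel columns grow to the right and rows downward; lengths in mm; the calibration is good to about 2 mm. A picture is of the moment at which its call begins. camera_model takes no time and is no camera call.
- job_done(): hands the job in; it is judged then, once.
The state is a dict: "clock": time; "joints": joint angles; "joint_vel": joint speeds; "joint_efforts": joint torques, N m; "position": TCP position; "ee_rot": TCP orientation; "contact_force": force on the tool from outside, world axes, zero at the start; "wrist_torque": the same for the moment, N m; "gripper_width": finger opening in mm; "grasp_force": force on a finger pad.
Only numpy, scipy, OpenCV 4.12 (cv2) and the standard library are available. Lean on these libraries where they do the work, as an engineer would, in place of code of your own. Each camera call takes 0.05 s, during which the arm holds its last target. There are 200 camera calls.

## Task

Get the drip stand ready for a coffee: raise its arm by the handle, click by click and without squeezing the release lever, until the arm hangs on its ratchet well above mug height, and let go. Stand the mug upright on the worktop, centred under the white dripper. Then squeeze the release lever against the handle and lower the dripper very gently, by feel, until it rests on the mug's rim with its own weight and let go; never press hard on the mug or let the arm drop on it, and leave the grinder, bowl and spoon where they are.

Things in the scene. Friction and masses are not known exactly. Their poses are not given: they have to be found in the camera images.
- drip_stand: Drip stand, fixed: dark U-shaped foot, square post (22 x 26 mm, black cap 270 mm up). Origin: post axis at the foot's underside, let into the worktop by 1.5 to 4.5 mm. x: from the post away from the dripper (to the back), y: to the handle side (left), z up. The foot's prongs run 180 mm forward (-x), 16 mm wide and high, 118 mm between them; the mug stands on the worktop between them.
- post_foot (a point): Point on the post's axis at the top of the foot, 16 mm above the foot's underside; axes as drip_stand. The rack on the post's front has a tooth every 8 mm, flat on top, sloped below.
- collar (a point): Centre of the flat underside of the white dripper's round collar (104 mm across), which rests on the mug's rim; 120 mm in front (-x) of the post, axes as drip_stand. A 26 mm wide spout stands 8 mm below it; the cone is 114 mm across at its top, 76 mm above this point. It moves only straight up and down: starts 55 to 78 mm above the worktop, goes up to 160 mm or more.
- drip_arm: The sliding arm (sleeve, dripper, side handle on the left), 0.4 kg; origin on the post's axis level with the collar's underside, axes as drip_stand. Lifting takes about 5 N and up to 7 N more as the pawl rides over a tooth. Let go, it sinks back less than 8 mm on to the next tooth below and hangs there.
- handle_plain_end (a point): Where to take the side handle for lifting: middle of its plain outer end. The handle is an upright black fin 10 mm thick (x), 90 mm long (y); its top is 23 mm above this point, its lower edge 33 mm below, its outer end 20 mm away in y. From the post's axis: x 0, y +152 mm, 45 mm above the collar's underside. Axes as drip_stand; fingers close along x.
- release_lever: Release lever and sprung pawl in one: flat metal lever on an upright pin (its origin) in front of the sleeve; nose in the rack, tail the black tab. Pinching tab and fin together swings it up to 0.24 rad and pulls the nose clear of the teeth (from 0.1 rad); 4 to 9 N at the tab, sprung back when let go. While pinched the arm is free and falls unless held.
- lever_tab (a point): Middle of the lever's black tab: upright plate 8 mm thick, 34 mm long, 54 mm high, in front (-x) of the fin's inner end, top 6 mm above the fin's. From the post's axis: x -35 mm, y +101 mm, 45 mm above the collar's underside. Tab and fin measure 48 mm over their outsides; pinched to the stop 32 mm, the middle of the pair then 11 mm in front (-x) of the fin's middle plane.
- mug_middle (a point): Plain green mug, 86 mm across, 96 mm high, about 0.2 kg, loose; this point lies on its axis half-way up, 48 mm above its underside. Its handle points along its -y axis (at the start roughly towards the robot).
- mug: The whole mug; its origin lies on its underside, 16 mm from its axis towards the handle (along its -y); z up.
- mug_handle (a point): Middle of the mug's handle, 61 mm from the mug's axis along the mug's -y and 52 mm above its underside; its upright outer bar is 12 mm wide (along the mug's x, how the fingers close) and flares to 30 mm at the wall; from 17 to 89 mm above the underside, outer edge 75 mm from the axis.
- grinder: Black coffee grinder, 124 mm across, 135 mm high, a bystander; origin at its underside.
- sugar_bowl: Small white bowl, 116 mm across, 52 mm high, a bystander; origin at its underside.
- teaspoon: Teaspoon, 132 mm long, a bystander lying at the front of the worktop; origin at its middle.

How it is judged:
By the outcome, as a careful person would: the job done as asked, in the order asked, and still so for the second after the job is handed in, with the robot touching nothing.
It also fails if it takes over 66 s, if anything falls off the work surface, if the arm or the gripper's body presses on something with over 40 N, if the wrist force passes 120 N, or if a joint passes its speed limit or range.

## Working session

There is one attempt and no reset: what is moved stays moved. The work goes in short steps, Python scripts to look and compute and a shell command to move; the robot and the scene stay as the last step left them, time stands still between calls to the robot, and variables do not carry over. Pictures are saved under pics/ and viewed, at most 10 in all, crops included, and the job is handed in when it is done.

```bash
mkdir -p pics; ls; cat > h.py <<'E'
import numpy as np, cv2
from bench import *
from scipy.spatial.transform import Rotation as R
def cam(n):
    m=camera_model(n); Rm=cv2.Rodrigues(np.array(m["rvec"],float))[0]; return np.array(m["K"]),Rm,np.array(m["tvec"],float).ravel()
def cloud(n,d):
    K,Rm,t=cam(n); v,u=np.mgrid[:d.shape[0],:d.shape[1]]
    p=np.stack([(u-K[0,2])/K[0,0]*d,(v-K[1,2])/K[1,1]*d,d],-1)
    return (p-t)@Rm
def tool(p):  # world point (mm) -> shift in tool axes (m)
    s=read_state(); return R.from_quat(s["ee_rot"]).inv().apply(np.array(p)-s["position"])/1000
E
python3 - <<'E'
from h import *
s=read_state();print({k:np.round(v,3).tolist() for k,v in s.items()})
for n in("scene","top"):
    i,d=get_image(n);cv2.imwrite(f"pics/{n}0.png",i);np.savez(f"/tmp/{n}0.npz",i=i,d=d)
    K,Rm,t=cam(n);print(n,K.round(1).tolist(),(-Rm.T@t).round(),Rm[2].round(2),(d==0).mean())
E
```

```text
pics
{'clock': 0.0, 'joints': [-1.019, 0.386, 0.007, -0.0, -1.194, -0.259], 'joint_vel': [-0.0, 0.0, -0.0, 0.0, -0.0, 0.001], 'joint_efforts': [0.001, -39.229, 18.841, 4.186, -0.005, 0.0], 'position': [180.237, -597.828, 230.219], 'ee_rot': [-0.146, 0.989, 0.001, -0.0], 'contact_force': [0.55, -0.135, -1.336], 'wrist_torque': [0.038, -0.029, 0.037], 'grasp_force': 0.0, 'gripper_width': 85.34}
scene [[408.2, 0.0, 263.5], [0.0, 408.2, 194.6], [0.0, 0.0, 1.0]] [-223.  574.  618.] [ 0.7  -0.51 -0.5 ] 0.0256500244140625
top [[350.5, 0.0, 251.5], [0.0, 350.5, 191.5], [0.0, 0.0, 1.0]] [451.  37. 966.] [ 0.09 -0.01 -1.  ] 0.004236857096354167
```

View pics/scene0.png

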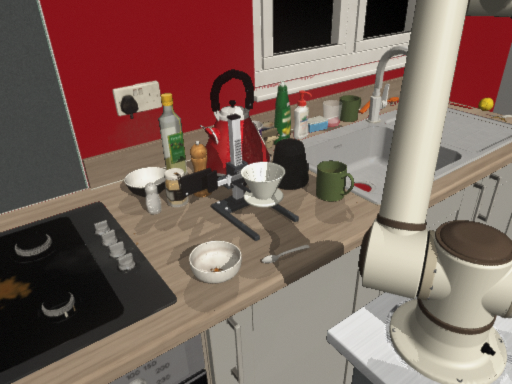

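View pics/top0.png

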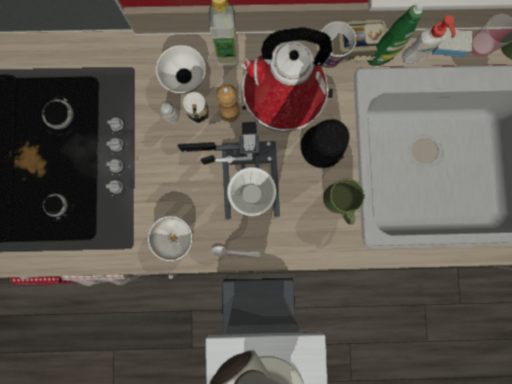

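The top view shows the dripper at about (252,192), the fin at (180–215,147), the lever tab at (208,160), the mug at (343,196) with its handle at (349,218), and the grinder at (325,143).

```bash
python3 - <<'E'
from h import *
z=np.load("/tmp/top0.npz");i,d=z["i"],z["d"];P=cloud("top",d)
hsv=cv2.cvtColor(i,cv2.COLOR_BGR2HSV)
def circ(mask,lab):
    q=P[mask];
    if len(q)<8: print(lab,len(q));return
    (c,r)=cv2.minEnclosingCircle(q[:,:2].astype(np.float32));print(lab,len(q),"c",np.round(c,1),"r",round(r,1),"z",np.percentile(q[:,2],[2,50,95,99]).round(1))
def roi(u0,u1,v0,v1):
    m=np.zeros(d.shape,bool);m[v0:v1,u0:u1]=1;return m
Z=P[...,2]
g=(hsv[...,0]>30)&(hsv[...,0]<80)&(hsv[...,1]>60)
m=roi(315,375,170,235)&g;circ(m,"mug all");circ(m&(Z>88)&(Z<102),"mug rim")
circ(m&(Z>25)&(Z<86)&(np.mgrid[:384,:512][0]>212),"mug handle")
D=roi(220,285,165,222);zz=Z[D];zz=zz[zz>60];zt=np.percentile(zz,99);print("ztop",zt)
circ(D&(Z>zt-8),"cone top")
f=roi(172,220,138,154)&(Z>70);circ(f,"fin")
q=P[f];r=cv2.minAreaRect(q[:,:2].astype(np.float32));print("fin rect",r)
v=np.linalg.svd(q[:,:2]-q[:,:2].mean(0))[2][0];print("fin dir",v,q.mean(0))
t=roi(198,222,154,168)&(Z>70);circ(t,"tab");print(P[t].mean(0))
c=roi(238,262,118,140);print("cap z",np.percentile(Z[c],[50,90,98]));cz=c&(Z>255)&(Z<285);print(cv2.minAreaRect(P[cz][:,:2].astype(np.float32)))
circ(roi(295,355,115,172)&(Z>100),"grinder")
circ(roi(140,200,210,268)&(Z>35),"bowl")
pr=roi(220,285,160,222)&(Z>8)&(Z<22)&(i.max(2)<90);q=P[pr];
for k in (0,1):
    L=q[(q[:,1]>q[:,1].mean())==bool(k)];v=np.polyfit(L[:,0],L[:,1],1);print("prong",len(L),v,L[:,0].min(),L[:,0].max(),np.median(L[:,2]))
cv2.imwrite("pics/top_crop.png",cv2.resize(i[110:240,165:375],None,fx=3.6,fy=3.6,interpolation=cv2.INTER_CUBIC))
E
```

```text
mug all 1185 c [ 485.4 -106.9] r 147.7 z [ 5.1 36.3 95.3 97.5]
mug rim 182 c [ 505.3 -210.7] r 52.1 z [88.2 93.9 96.9 97.8]
mug handle 58 c [ 459.1 -215.6] r 15.5 z [26.3 45.6 85.6 85.9]
ztop 153.04817026783962
cone top 470 c [515.9  28.2] r 65.4 z [145.4 149.6 152.7 965.8]
fin 341 c [546.3 120.4] r 126.8 z [ 91.8 135.  143.6 146.1]
fin rect ((571.7559814453125, 91.84269714355469), (253.52114868164062, 78.204833984375), 41.70317077636719)
fin dir [0.26342414 0.96468012] [637.35220846 153.24383014 133.5796149 ]
tab 126 c [529.1  91.4] r 95.3 z [100.9 133.7 149.2 151. ]
[604.67578283 126.01374381 137.28341078]
cap z [132.71144951 267.51450945 268.66163475]
((644.3944091796875, 31.72412109375), (28.60051918029785, 24.9038028717041), 88.73200988769531)
grinder 1196 c [570.6 -81.8] r 168.3 z [102.4 132.2 136.3 965.8]
bowl 330 c [428.7 167.6] r 132.8 z [ 35.6  50.   54.9 965.8]
prong 293 [   0.16587315 -124.5413856 ] 468.53331270083044 624.3871082028226 12.361793238913322
prong 297 [-1.17522258e-01  1.55854132e+02] 466.14045420473457 624.0609479440859 12.380043091603888
```

View pics/top_crop.png

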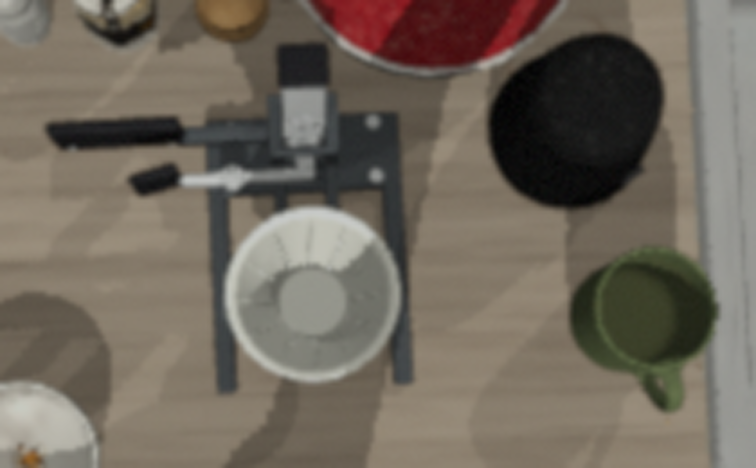

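The crop shows the prongs (crop columns 225 and 400), the cap at (303,65), the fin at (50–185,132), the tab at (155,178) and the mug rim at (655,310) with its handle at lower right (665,390). Points with no depth reading spoiled some fits, so I'm redoing them with those filtered out.

```bash
python3 - <<'E'
from h import *
from scipy.optimize import least_squares
z=np.load("/tmp/top0.npz");i,d=z["i"],z["d"];P=cloud("top",d)
hsv=cv2.cvtColor(i,cv2.COLOR_BGR2HSV);ok=d>0;Z=P[...,2]
K,Rm,t=cam("top");C=-Rm.T@t
def ray(uv,h):
    uv=np.atleast_2d(uv).astype(float);r=np.c_[(uv-[K[0,2],K[1,2]])/[K[0,0],K[1,1]],np.ones(len(uv))]@Rm
    return C+r*((h-C[2])/r[:,2])[:,None]
def roi(u0,u1,v0,v1):
    m=np.zeros(d.shape,bool);m[v0:v1,u0:u1]=1;return m&ok
def fitc(q):
    o=least_squares(lambda p:np.hypot(*(q[:,:2]-p[:2]).T)-p[2],[*q[:,:2].mean(0),45],loss="soft_l1");return o.x.round(1)
g=(hsv[...,0]>30)&(hsv[...,0]<80)&(hsv[...,1]>60)
m=roi(318,372,172,230)&g
rim=m&(Z>91)&(Z<100)&(np.mgrid[:384,:512][0]<212);print("mug rim",rim.sum(),fitc(P[rim]))
hd=m&(Z>20)&(np.mgrid[:384,:512][0]>212)
print("handle",P[hd].mean(0),P[hd].min(0),P[hd].max(0))
D=roi(222,282,165,222)&(Z<175);h=np.percentile(Z[D&(Z>60)],99);print("ztop",h)
c=D&(Z>h-5);print("cone",c.sum(),fitc(P[c]))
hull=cv2.convexHull(np.argwhere(c)[:,::-1].astype(np.float32))[:,0];e=cv2.fitEllipse(hull);print(e, "ray",ray(e[0],h))
blk=i.max(2)<60
f=roi(172,216,138,154)&(Z>110)&(Z<165)&blk;q=P[f];print("fin",len(q),np.percentile(q,[1,50,99],axis=0).round(1).tolist(),np.percentile(Z[f],95))
r=cv2.minAreaRect(q[:,:2].astype(np.float32));print(r)
t_=roi(198,220,153,168)&(Z>110)&(Z<165)&blk;q=P[t_];print("tab",len(q),np.percentile(q,[1,50,99],axis=0).round(1).tolist(),cv2.minAreaRect(q[:,:2].astype(np.float32)))
c=roi(238,262,118,142)&(Z>255)&(Z<285);print("cap",cv2.minAreaRect(P[c][:,:2].astype(np.float32)))
for n,m in (("grinder",roi(295,355,115,172)&(Z>100)&(Z<145)),("bowl",roi(140,200,210,268)&(Z>40)&(Z<60))):
    print(n,cv2.minEnclosingCircle(P[m][:,:2].astype(np.float32)))
pr=roi(220,285,160,222)&(Z>8)&(Z<22)&(i.max(2)<90);q=P[pr]
for k in (0,1):
    L=q[(q[:,1]>q[:,1].mean())==bool(k)]
    print("prong",[ (x,round(float(np.median(L[abs(L[:,0]-x)<12,1])),1)) for x in (480,500,580,600)], L[:,0].min().round(1))
E
```

```text
mug rim 130 [ 514.8 -209.2   40.8]
handle [ 460.1442586  -219.78841887   65.86967767] [ 445.007468   -227.82462553   23.76425879] [ 471.94344537 -206.54666406   91.25972444]
ztop 152.48874698069403
cone 380 [525.2  28.7  53.2]
((251.4709930419922, 191.26687622070312), (47.72507095336914, 47.9059944152832), 91.17351531982422) ray [[524.79897436  28.77340406 152.48874698]]
fin 221 [[635.3, 115.2, 111.2], [637.8, 157.6, 140.3], [644.2, 200.2, 145.3]] 143.69731146872815
((640.1995849609375, 157.61659240722656), (8.518872261047363, 86.99127197265625), 2.0141193866729736)
tab 67 [[600.1, 117.0, 112.7], [604.6, 131.4, 145.1], [611.1, 144.6, 150.4]] ((606.1661376953125, 131.3525390625), (6.162691593170166, 30.145339965820312), 15.577394485473633)
cap ((644.3944091796875, 31.72412109375), (28.60051918029785, 24.9038028717041), 88.73200988769531)
grinder ((679.083984375, -150.49044799804688), 76.13567352294922)
bowl ((417.6774597167969, 242.01329040527344), 57.695491790771484)
prong [(480, -37.9), (500, -38.6), (580, -38.0), (600, -36.0)] 468.5
prong [(480, 92.8), (500, 94.8), (580, 96.3), (600, 98.4)] 466.1
```

```bash
cat >> h.py <<'E'
def rows(p,Rt,base=None):
    "shift (m) and rotvec in tool axes from current measured pose to world pose"
    s=read_state();R0=R.from_quat(s["ee_rot"])
    print("shift",(R0.inv().apply(np.array(p)-s["position"])/1000).round(4),"turn",(R0.inv()*Rt).as_rotvec().round(4))
def Rxyz(y,z):
    y=np.array(y,float);z=np.array(z,float);z/=np.linalg.norm(z);y-=z*(y@z);y/=np.linalg.norm(y)
    return R.from_matrix(np.c_[np.cross(y,z),y,z])
PSI=.028;ORI=np.array([644.3,31.6]);XH=np.array([np.cos(PSI),np.sin(PSI)]);YH=np.array([-np.sin(PSI),np.cos(PSI)])
FIN=Rxyz([*(-XH),0],[0,0,-1])
def st(x,y,z): return np.r_[ORI+x*XH+y*YH,z]
E
python3 - <<'E'
from h import *
rows([500,100,330],FIN); rows(st(0,152,230),FIN);print(st(0,152,0))
E
```

```text
shift [-0.5075  0.5762 -0.0986] turn [ 1.8000e-03  1.2000e-03 -1.3062e+00]
shift [-0.6657  0.6156  0.0015] turn [ 1.8000e-03  1.2000e-03 -1.3062e+00]
[640.0445561  183.54041989   0.        ]
```

```bash
python3 -m handwheel '[[0,0,-0.06,0,0,-0.1,0.2],[-0.5075,0.5762,-0.1,0,0,-1.306,0.2],[-0.5075,0.5762,-0.1,0,0,-1.306,0.2],[-0.5075,0.5762,-0.1,0,0,-1.306,0.2],[-0.5075,0.5762,-0.1,0,0,-1.306,0.2],[-0.5075,0.5762,-0.1,0,0,-1.306,0.2],[-0.5075,0.5762,-0.1,0,0,-1.306,0.2],[-0.5075,0.5762,-0.1,0,0,-1.306,0.2],[-0.5075,0.5762,-0.1,0,0,-1.306,0.2],[-0.5075,0.5762,-0.1,0,0,-1.306,0.2]]'
python3 -c "
from h import *
rows(st(0,152,230),FIN)"
```

```text
clock: 1.35
position: [414.3, -85.6, 320.7]
ee_rot: [0.717, -0.697, 0.0, -0.0]
contact_force: [0.5, -0.4, 0.0]
gripper_width: 51.2
grasp_force: 0.0
shift [-0.2626 -0.2332  0.0908] turn [-0.0004  0.0002  0.0003]
```

```bash
python3 -m handwheel '[[-0.06,0,0,0,0,0,0.2],[-0.12,-0.02,0,0,0,0,0.2],[-0.18,-0.04,0,0,0,0,0.2],[-0.22,-0.08,0,0,0,0,0.2],[-0.263,-0.12,0,0,0,0,0.2],[-0.263,-0.18,0,0,0,0,0.2],[-0.263,-0.233,0.04,0,0,0,0.2],[-0.263,-0.233,0.09,0,0,0,0.2],[-0.263,-0.233,0.09,0,0,0,0.2],[-0.263,-0.233,0.09,0,0,0,0.2]]'
python3 - <<'E'
from h import *
rows(st(0,152,102.5),FIN)
i,d=get_image("scene");cv2.imwrite("pics/s1.png",cv2.resize(i[100:280,120:360],None,fx=3,fy=3,interpolation=cv2.INTER_CUBIC))
E
```

```text
clock: 2.6
position: [640.5, 182.0, 233.0]
ee_rot: [0.717, -0.697, 0.001, -0.001]
contact_force: [-0.3, -0.2, 1.2]
gripper_width: 51.1
grasp_force: 0.0
shift [-0.0016  0.0009  0.1305] turn [-0.0033  0.0002  0.0007]
```

View pics/s1.png

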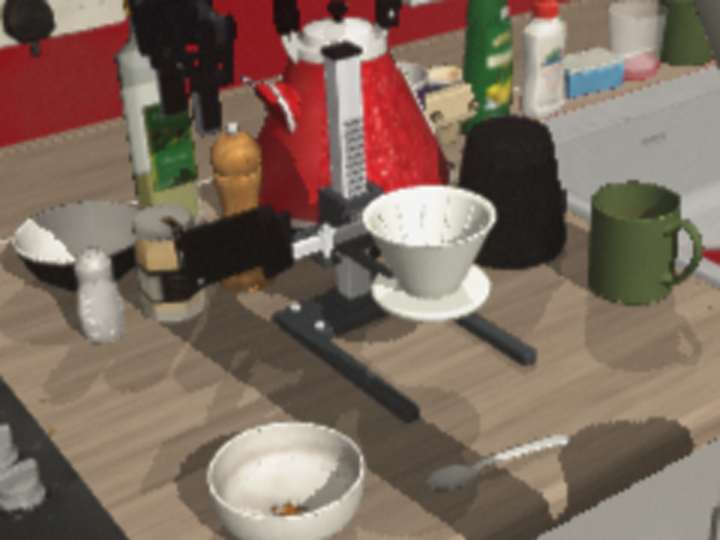

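The fingers (crop (190,90)) are above the fin's outer end (crop (190,255)), and nothing is near the gripper. I'm going down and closing.

```bash
python3 -m handwheel '[[-0.0015,0.001,0.05,0,0,0,0.2],[-0.0015,0.001,0.09,0,0,0,0.2],[-0.0015,0.001,0.12,0,0,0,0.2],[-0.0015,0.001,0.131,0,0,0,0.2],[-0.0015,0.001,0.131,0,0,0,0.2],[-0.0015,0.001,0.131,0,0,0,-0.3],[-0.0015,0.001,0.131,0,0,0,-1],[-0.0015,0.001,0.131,0,0,0,-1],[-0.0015,0.001,0.131,0,0,0,-1],[-0.0015,0.001,0.131,0,0,0,-1]]'; python3 -c "
from h import *
rows(st(0,152,102.5),FIN)"
```

```text
clock: 3.9
position: [640.8, 183.7, 101.2]
ee_rot: [0.717, -0.697, 0.001, -0.002]
contact_force: [4.7, -0.2, 2.7]
gripper_width: 9.1
grasp_force: 61.2
shift [ 0.0001  0.0007 -0.0013] turn [-0.0049  0.0011  0.0007]
```

```bash
python3 -m handwheel '[[0,0,-0.004,0,0,0,-1],[0,0,-0.008,0,0,0,-1],[0,0,-0.012,0,0,0,-1],[0,0,-0.016,0,0,0,-1],[0,0,-0.020,0,0,0,-1],[0,0,-0.024,0,0,0,-1],[0,0,-0.028,0,0,0,-1],[0,0,-0.032,0,0,0,-1],[0,0,-0.036,0,0,0,-1],[0,0,-0.040,0,0,0,-1]]'
python3 -m handwheel '[[0,0,-0.004,0,0,0,-1],[0,0,-0.008,0,0,0,-1],[0,0,-0.012,0,0,0,-1],[0,0,-0.016,0,0,0,-1],[0,0,-0.020,0,0,0,-1],[0,0,-0.024,0,0,0,-1],[0,0,-0.028,0,0,0,-1],[0,0,-0.032,0,0,0,-1],[0,0,-0.036,0,0,0,-1],[0,0,-0.040,0,0,0,-1]]'
```

```text
clock: 5.15
position: [640.5, 183.7, 130.6]
ee_rot: [0.716, -0.698, -0.001, -0.001]
contact_force: [23.5, 0.2, -39.4]
gripper_width: 9.2
grasp_force: 58.2
clock: 6.4
position: [640.4, 183.7, 170.1]
ee_rot: [0.716, -0.698, -0.001, 0.0]
contact_force: [23.6, -0.1, -37.5]
gripper_width: 9.3
grasp_force: 58.7
```

```bash
python3 - <<'E'
from h import *
s=read_state();print({k:np.round(v,3).tolist() for k,v in s.items()})
i,d=get_image("top");P=cloud("top",d);Z=P[...,2];m=np.zeros(d.shape,bool);m[160:225,218:290]=1;m&=(d>0)&(Z>90)
print(np.percentile(Z[m],[50,90,97,99]))
j,_=get_image("scene");cv2.imwrite("pics/s2.png",np.hstack([j[60:280,130:380],i[70:290,130:380]]).repeat(1,0))
E
```

```text
{'clock': 6.4, 'joints': [0.521, 0.498, 0.035, -0.002, -1.108, -0.494], 'joint_vel': [-0.004, -0.01, 0.027, -0.007, -0.042, 0.002], 'joint_efforts': [4.295, -68.488, 22.77, 4.855, -5.589, -0.231], 'position': [640.426, 183.663, 170.088], 'ee_rot': [0.716, -0.698, -0.001, 0.0], 'contact_force': [23.645, -0.057, -37.53], 'wrist_torque': [-0.105, -6.576, 0.205], 'grasp_force': 58.698, 'gripper_width': 9.281}
[194.25131833 218.30840863 219.87145871 220.84477347]
```

View pics/s2.png

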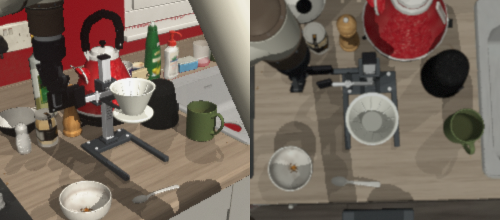

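The dripper has risen about 68 mm with the tool, so nothing slipped. A side force of about 23 N is adding friction, though, so I'll relieve it with a small x shift before settling.

```bash
python3 -m handwheel '[[0,-0.003,0,0,0,0,-1],[0,-0.005,0,0,0,0,-1],[0,-0.005,0,0,0,0,-1]]'; python3 -c "
from h import *
s=read_state();print(s['wrist_torque'],s['position'])"
```

```text
clock: 6.88
position: [640.5, 183.6, 175.1]
ee_rot: [0.717, -0.697, -0.003, 0.004]
contact_force: [-2.3, 1.7, -17.0]
gripper_width: 8.8
grasp_force: 61.9
[ 0.83017696 -0.36228875  0.15570409] [640.49086252 183.59066033 175.08487065]
```

```bash
python3 -m handwheel '[[0,0,-0.003,0,0,0,-1],[0,0,-0.006,0,0,0,-1],[0,0,-0.006,0,0,0,-1]]'; python3 -m handwheel '[[0,0,0.003,0,0,0,-1],[0,0,0.005,0,0,0,-1],[0,0,0.007,0,0,0,-1],[0,0,0.008,0,0,0,-1],[0,0,0.008,0,0,0,-1]]'
```

```text
clock: 7.25
position: [640.5, 183.6, 183.3]
ee_rot: [0.717, -0.697, -0.003, 0.003]
contact_force: [-5.0, 3.0, -16.3]
gripper_width: 9.4
grasp_force: 62.2
clock: 7.88
position: [640.7, 183.6, 181.3]
ee_rot: [0.717, -0.697, -0.001, 0.002]
contact_force: [-12.0, 3.1, 0.1]
gripper_width: 9.2
grasp_force: 64.8
```

```bash
python3 -m handwheel '[[0,0,0,0,0,0,-0.6],[0,0,0,0,0,0,0],[0,0,0,0,0,0,0.2],[0,0,0,0,0,0,0.2],[0,0,-0.03,0,0,0,0.2],[0,0,-0.09,0,0,0,0.2],[0,0,-0.12,0,0,0,0.2],[0,0,-0.12,0,0,0,0.2]]'
python3 - <<'E'
from h import *
i,d=get_image("top");P=cloud("top",d);Z=P[...,2];m=np.zeros(d.shape,bool);m[150:235,210:300]=1;m&=(d>0)&(Z>180)&(i.min(2)>90)
h=np.percentile(Z[m],99);print("cone top",h)
mm=m&(Z>h-6);print(cv2.minEnclosingCircle(P[mm][:,:2].astype(np.float32)))
np.savez("/tmp/top1.npz",i=i,d=d)
# mug: points, two views
for n in("top","scene"):
    if n=="scene": i,d=get_image("scene");P=cloud("scene",d);np.savez("/tmp/scene1.npz",i=i,d=d)
    hsv=cv2.cvtColor(i,cv2.COLOR_BGR2HSV);g=(hsv[...,0]>30)&(hsv[...,0]<80)&(hsv[...,1]>60)&(d>0)
    g&=(abs(P[...,0]-500)<90)&(abs(P[...,1]+212)<65)&(P[...,2]>20)&(P[...,2]<99)
    q=P[g];r=np.hypot(*(q[:,:2]-[514.8,-209.2]).T);h=q[(r>49)&(r<80)]
    b=h[np.hypot(*(h[:,:2]-[514.8,-209.2]).T)>62]
    print(n,len(q),len(h),len(b),h.mean(0),b.mean(0),b.min(0),b.max(0))
    w=q[(r<46)&(q[:,2]>15)&(q[:,2]<85)&(r>38)];
    x0=np.linalg.lstsq(np.c_[2*w[:,:2],np.ones(len(w))],(w[:,:2]**2).sum(1),rcond=None)[0];print("wall",len(w),x0[:2],np.sqrt(x0[2]+x0[0]**2+x0[1]**2))
E
```

```text
clock: 8.88
position: [645.1, 183.6, 301.5]
ee_rot: [0.717, -0.697, 0.002, -0.003]
contact_force: [-0.2, 0.4, -0.2]
gripper_width: 51.3
grasp_force: 0.0
cone top 232.32271486431415
((525.435546875, 28.932783126831055), 56.33518600463867)
top 709 71 28 [ 456.52964567 -221.37963477   68.46236252] [ 450.01380613 -221.95184368   70.93671922] [ 444.9518384  -227.7821537    40.22292956] [ 455.39300256 -216.80207085   87.44804793]
wall 425 [ 513.93643116 -208.22380964] 40.76544774502459
scene 962 57 36 [ 451.82658791 -218.95264617   65.34502626] [ 446.53634717 -220.39067827   65.52379675] [ 440.10927419 -227.49254956   33.3293163 ] [ 453.22881414 -214.75432246   89.46776943]
wall 654 [ 513.93627804 -208.88099248] 41.527764551143825
```

Arm hangs on the ratchet with its collar at about 156 mm. Next the mug: axis about (514.5, −208.8), handle bearing 0.184 rad.

```bash
cat >> h.py <<'E'
def mugpose(ax,hd,dist,z,tilt,back=0):
    "TCP pose gripping handle: mug axis xy, heading into the mug, grasp distance from axis, grasp z, tilt from vertical"
    f=np.array([np.cos(hd),np.sin(hd)]);zt=np.r_[np.sin(tilt)*f,-np.cos(tilt)]
    g=np.r_[np.array(ax)-dist*f,z]
    return g+(19-back)*zt, Rxyz([-f[1],f[0],0],zt)
MUG=[514.5,-208.8];HD=.184
E
python3 - <<'E'
from h import *
rows([420,100,310],FIN)
rows(*mugpose(MUG,HD,66,52,.52,110));print(mugpose(MUG,HD,66,52,.52,110)[0],mugpose(MUG,HD,66,52,.52)[0])
E
```

```text
shift [ 0.0771  0.2257 -0.0128] turn [ 0.0008  0.0001 -0.0003]
shift [0.4057 0.2495 0.1662] turn [ 0.3679 -0.4301  1.38  ]
[ 405.16126783 -229.14848616  130.97154535] [ 458.89545987 -219.14828366   35.51143559]
```

```bash
python3 -m handwheel '[[0.01,0.06,-0.01,0,0,0,0.2],[0.03,0.12,-0.01,0,0,0,0.2],[0.05,0.18,-0.01,0,0,0,0.2],[0.1,0.22,-0.01,0.05,-0.06,0.19,0.2],[0.16,0.235,0,0.1,-0.11,0.37,0.2],[0.22,0.245,0.02,0.15,-0.17,0.55,0.2],[0.28,0.25,0.06,0.2,-0.23,0.73,0.2],[0.33,0.25,0.1,0.25,-0.29,0.92,0.2],[0.38,0.25,0.14,0.3,-0.35,1.1,0.2],[0.405,0.25,0.166,0.368,-0.43,1.38,0.2]]'
python3 -c "
from h import *
rows(*mugpose(MUG,HD,66,52,.52,110));print(read_state()['joints'])"
```

```text
clock: 10.22
position: [403.6, -230.0, 129.2]
ee_rot: [-0.171, 0.957, 0.021, 0.232]
contact_force: [0.1, 0.4, -0.3]
gripper_width: 51.1
grasp_force: 0.0
shift [-0.0024  0.0003 -0.0008] turn [ 0.0424 -0.0481  0.1598]
[-0.40191654  0.13470527 -0.53616985 -0.53271217 -0.58772563 -0.41379439]
```

```bash
python3 -m handwheel '[[-0.0024,0.0003,-0.001,0.042,-0.048,0.16,0.2],[-0.0024,0.0003,-0.001,0.042,-0.048,0.16,0.2],[-0.0024,0.0003,-0.001,0.042,-0.048,0.16,0.2]]'
python3 -c "
from h import *
rows(*mugpose(MUG,HD,66,52,.52));print(read_state()['joints'])"
```

```text
clock: 10.6
position: [406.7, -227.2, 133.6]
ee_rot: [-0.094, 0.962, 0.024, 0.256]
contact_force: [0.2, 0.7, -0.4]
gripper_width: 51.3
grasp_force: 0.0
shift [ 0.0029 -0.0019  0.1114] turn [ 0.0028 -0.0001  0.0108]
[-0.39751281  0.11187104 -0.55758787 -0.57591633 -0.52985653 -0.53044186]
```

```bash
python3 -m handwheel '[[0.003,-0.002,0.04,0.003,0,0.011,0.2],[0.003,-0.002,0.075,0.003,0,0.011,0.2],[0.003,-0.002,0.1,0.003,0,0.011,0.2],[0.003,-0.002,0.111,0.003,0,0.011,0.2],[0.003,-0.002,0.111,0.003,0,0.011,0.2]]'
python3 - <<'E'
from h import *
rows(*mugpose(MUG,HD,66,52,.52))
i,_=get_image("top");j,_=get_image("scene");f=lambda a:cv2.resize(a,None,fx=3,fy=3,interpolation=cv2.INTER_CUBIC)
cv2.imwrite("pics/m1.png",np.hstack([f(i[150:270,280:400]),f(j[130:250,280:400])]))
E
```

```text
clock: 11.22
position: [459.1, -219.2, 35.8]
ee_rot: [-0.088, 0.962, 0.024, 0.256]
contact_force: [0.9, -0.6, -0.1]
gripper_width: 51.2
grasp_force: 0.0
shift [0.0003 0.0001 0.0001] turn [ 0.0001  0.0003 -0.0017]
```

View pics/m1.png

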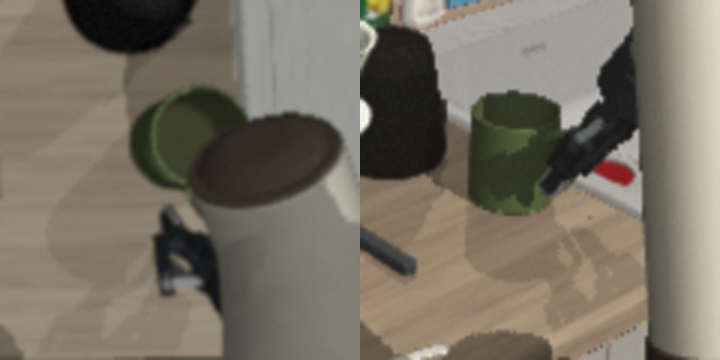

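The left finger (right panel, (550,185)) is in front of the handle, the mug stands undisturbed and there is no contact force. Closing.

```bash
python3 -m handwheel '[[0,0,0,0,0,0,-0.2],[0,0,0,0,0,0,-0.5],[0,0,0,0,0,0,-1],[0,0,0,0,0,0,-1],[0,0,0,0,0,0,-1]]'
python3 - <<'E'
from h import *
print(read_state()['position'],read_state()['wrist_torque'])
R0=R.from_quat(read_state()['ee_rot']);print(R0.inv().apply([0,0,.03]))
E
```

```text
clock: 11.95
position: [458.7, -220.0, 36.9]
ee_rot: [-0.087, 0.962, 0.023, 0.257]
contact_force: [-2.6, -0.2, 6.0]
gripper_width: 17.8
grasp_force: 58.0
[ 458.67933571 -220.00594108   36.89103854] [-0.09344122  0.87635493 -0.06417163]
[-1.49623488e-02 -3.45719213e-06 -2.60024635e-02]
```

Width reads 17.8 mm instead of 12, so the fingertips are on the flare. I'm reopening and moving 7 mm outwards.

```bash
python3 -m handwheel '[[0,0,0,0,0,0,-0.3],[0,0,0,0,0,0,-0.1],[0.006,0,-0.0035,0,0,0,-0.1],[0.006,0,-0.0035,0,0,0,-0.1],[0.006,0,-0.0035,0,0,0,-0.5],[0.006,0,-0.0035,0,0,0,-1],[0.006,0,-0.0035,0,0,0,-1],[0.006,0,-0.0035,0,0,0,-1]]'
```

```text
clock: 12.95
position: [451.8, -221.0, 36.0]
ee_rot: [-0.087, 0.962, 0.024, 0.256]
contact_force: [-3.4, -1.2, 4.7]
gripper_width: 15.2
grasp_force: 57.7
```

```bash
python3 -m handwheel '[[0,0,0,0,0,0,-0.3],[0,0,0,0,0,0,-0.2],[0.0045,0,-0.0025,0,0,0,-0.2],[0.0045,0,-0.0025,0,0,0,-0.2],[0.0045,0,-0.0025,0,0,0,-0.5],[0.0045,0,-0.0025,0,0,0,-1],[0.0045,0,-0.0025,0,0,0,-1],[0.0045,0,-0.0025,0,0,0,-1]]'; python3 -c "
from h import *
i,d=get_image('scene');P=cloud('scene',d)
hsv=cv2.cvtColor(i,cv2.COLOR_BGR2HSV);g=(hsv[...,0]>30)&(hsv[...,0]<80)&(hsv[...,1]>60)&(d>0)
g&=(abs(P[...,0]-500)<90)&(abs(P[...,1]+212)<65)&(P[...,2]>10)&(P[...,2]<99)
w=P[g];w=w[np.hypot(*(w[:,:2]-[514.5,-208.8]).T)<46]
x0=np.linalg.lstsq(np.c_[2*w[:,:2],np.ones(len(w))],(w[:,:2]**2).sum(1),rcond=None)[0];print('wall',len(w),x0[:2],w[:,2].max())"
```

```text
clock: 13.95
position: [446.9, -221.8, 36.0]
ee_rot: [-0.087, 0.962, 0.024, 0.257]
contact_force: [-2.6, 0.5, 4.5]
gripper_width: 12.1
grasp_force: 52.2
wall 958 [ 513.47569007 -207.85010581] 96.678455073371
```

```bash
python3 -m handwheel '[[-0.0015,0,-0.0026,0,0,0,-1],[-0.005,0,-0.0087,0,0,0,-1],[-0.010,0,-0.0173,0,0,0,-1],[-0.015,0,-0.026,0,0,0,-1],[-0.015,0,-0.026,0,0,0,-1]]'
python3 - <<'E'
from h import *
i,d=get_image('scene');P=cloud('scene',d)
cv2.imwrite("pics/m2.png",cv2.resize(i[110:260,270:420],None,fx=3,fy=3,interpolation=cv2.INTER_CUBIC))
hsv=cv2.cvtColor(i,cv2.COLOR_BGR2HSV);g=(hsv[...,0]>30)&(hsv[...,0]<80)&(hsv[...,1]>60)&(d>0)
g&=(abs(P[...,0]-500)<90)&(abs(P[...,1]+212)<65)&(P[...,2]>20)&(P[...,2]<150)
w=P[g];w=w[np.hypot(*(w[:,:2]-[514.5,-208.8]).T)<50];print(w[:,2].max())
for a,b in((45,65),(65,85),(85,105)):
    q=w[(w[:,2]>a)&(w[:,2]<b)];c=least=np.linalg.lstsq(np.c_[2*q[:,:2],np.ones(len(q))],(q[:,:2]**2).sum(1),rcond=None)[0];print(a,len(q),c[:2],np.sqrt(c[2]+c[0]**2+c[1]**2))
E
```

```text
clock: 14.62
position: [446.8, -221.4, 66.2]
ee_rot: [-0.087, 0.962, 0.024, 0.256]
contact_force: [-0.0, 0.9, -2.1]
gripper_width: 12.7
grasp_force: 52.3
124.16178258535292
45 174 [ 511.64426392 -208.27942763] 41.49837397276197
65 175 [ 513.01777616 -206.70234477] 40.55341720923166
85 297 [ 515.47703506 -206.56739659] 41.25358314987454
```

View pics/m2.png

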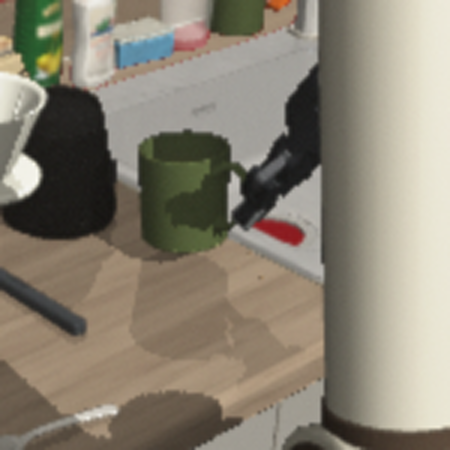

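The mug is lifted about 30 mm and roughly upright (right panel centre (185,190)). Carrying it to the dripper.

```bash
python3 - <<'E'
from h import *
s=read_state();rows([456.5,25.4,66.2],R.from_rotvec([0,0,-.154])*R.from_quat(s["ee_rot"]))
E
```

```text
shift [-0.0471  0.2409  0.0269] turn [ 0.0766 -0.0002  0.1336]
```

```bash
python3 -m handwheel '[[-0.003,0.015,0.0017,0.005,0,0.008,-1],[-0.0078,0.04,0.0045,0.013,0,0.022,-1],[-0.0137,0.07,0.0078,0.022,0,0.039,-1],[-0.0196,0.1,0.0112,0.032,0,0.055,-1],[-0.0254,0.13,0.0145,0.041,0,0.072,-1],[-0.0313,0.16,0.0179,0.051,0,0.089,-1],[-0.0371,0.19,0.0212,0.06,0,0.105,-1],[-0.043,0.22,0.0246,0.07,0,0.122,-1],[-0.0463,0.237,0.0265,0.075,0,0.131,-1],[-0.0471,0.241,0.027,0.0766,0,0.1336,-1]]'
cat >> h.py <<'E'
def mugmeas(c,names=("scene","top"),save=None):
    for n in names:
        i,d=get_image(n);P=cloud(n,d)
        hsv=cv2.cvtColor(i,cv2.COLOR_BGR2HSV);g=(hsv[...,0]>30)&(hsv[...,0]<80)&(hsv[...,1]>60)&(d>0)
        g&=(np.hypot(P[...,0]-c[0],P[...,1]-c[1])<52)&(P[...,2]>15)&(P[...,2]<140)
        w=P[g];print(n,"zmax",np.percentile(w[:,2],99))
        from scipy.optimize import least_squares
        for a in range(20,125,20):
            q=w[(w[:,2]>a)&(w[:,2]<a+20)]
            if len(q)<40: continue
            o=least_squares(lambda p:np.hypot(*(q[:,:2]-p).T)-42,c,loss="soft_l1",f_scale=2);print(a,len(q),o.x.round(1))
        if save: cv2.imwrite(f"pics/{save}_{n}.png",cv2.resize(i[110:270,190:350],None,fx=3.5,fy=3.5,interpolation=cv2.INTER_CUBIC))
E
python3 -c "
from h import *
print(read_state()['position']);mugmeas([524.8,28.5],('scene',),save='m3')"
```

```text
clock: 15.92
position: [409.8, -14.9, 11.4]
ee_rot: [-0.03, 0.959, 0.043, 0.28]
contact_force: [-0.8, -0.1, -0.5]
gripper_width: 0.1
grasp_force: 0.0
[409.76226497 -14.92709286  11.39495517]Traceback (most recent call last):
  File "<string>", line 3, in <module>
    print(read_state()['position']);mugmeas([524.8,28.5],('scene',),save='m3')
                                    ~~~~~~~^^^^^^^^^^^^^^^^^^^^^^^^^^^^^^^^^^^
  File "h.py", line 33, in mugmeas
    w=P[g];print(n,"zmax",np.percentile(w[:,2],99))
                          ~~~~~~~~~~~~~^^^^^^^^^^^
    return _quantile_unchecked(
        a, q, axis, out, overwrite_input, method, keepdims, weights)
    return _ureduce(a,
                    func=_quantile_ureduce_func,
    ...<5 lines>...
                    overwrite_input=overwrite_input,
                    method=method)
    r = func(a, **kwargs)
    result = _quantile(arr,
                       quantiles=q,
    ...<2 lines>...
                       out=out,
                       weights=wgt)
    slices_having_nans = np.isnan(arr[-1, ...])
                                  ~~~^^^^^^^^^
IndexError: index -1 is out of bounds for axis 0 with size 0
```

```bash
python3 - <<'E'
from h import *
s=read_state();print(s['joints'],s['wrist_torque'],s['ee_rot'])
i,_=get_image("top");j,_=get_image("scene")
cv2.imwrite("pics/m4.png",np.vstack([np.hstack([i[110:290,130:400],j[90:270,180:450]])]).repeat(1,0))
cv2.imwrite("pics/m4.png",cv2.resize(np.hstack([i[110:290,150:400],j[90:270,180:430]]),None,fx=1.6,fy=1.6))
E
```

```text
[-0.111927    0.28884919 -0.71558992 -1.47798839 -0.1617718   0.02968546] [-0.04004059  1.25771986  0.11503753] [-0.02754537  0.95899294  0.0449888   0.27847765]
```

View pics/m4.png

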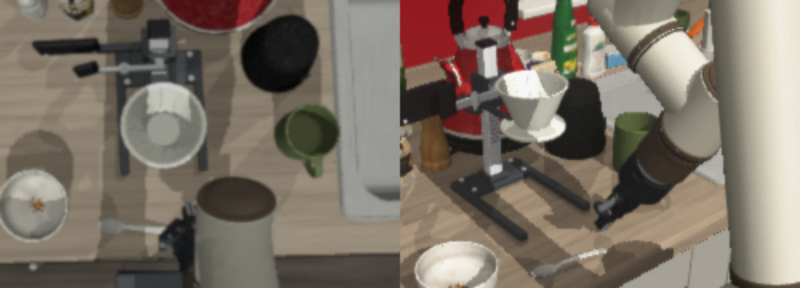

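The wrist joint 5 ran into its limit (−0.16), so the tool swung low and the mug came out of the grip. The mug is still standing upright (left panel, (307,133)). I'm raising the arm, re-measuring and fitting simple kinematics to check the limits beforehand.

```bash
python3 - <<'E'
from h import *
s=read_state();print(s['position'],R.from_quat(s['ee_rot']).inv().apply([0,0,.1]).round(4), R.from_quat(s['ee_rot']).inv().apply([0.03,-.06,.2]).round(4))
E
```

```text
[409.59132095 -16.12717013  11.41579211] [-0.0538  0.0068 -0.084 ] [-0.131  -0.0485 -0.1581]
```

```bash
python3 -m handwheel '[[-0.027,0.003,-0.042,0,0,0,-1],[-0.054,0.007,-0.084,0,0,0,-0.2],[-0.08,0.01,-0.126,0,0,0,0],[-0.107,0.014,-0.168,0,0,0,0],[-0.107,0.014,-0.168,0,0,0,0]]'
python3 -c "
from h import *
s=read_state();print(s['joints'].tolist() if hasattr(s['joints'],'tolist') else s['joints'],s['position'],s['ee_rot'])"
```

```text
clock: 16.7
position: [397.1, -64.1, 116.5]
ee_rot: [-0.038, 0.962, 0.065, 0.264]
contact_force: [-0.7, -1.2, -0.3]
gripper_width: 42.5
grasp_force: 0.0
[0.18657451780476228, -0.017312266093564534, -0.8880434506466142, -0.3211091509597019, -0.16008601189662552, -1.3748682199112563] [397.09064895 -64.10915372 116.54802651] [-0.03818716  0.96165315  0.06542223  0.26359986]
```

```bash
cat > k.py <<'E'
from h import *
from scipy.optimize import least_squares
S=[([-1.019,.386,.007,0,-1.194,-.259],[180.237,-597.828,230.219],[-.146,.989,.001,0]),
([.521,.498,.035,-.002,-1.108,-.494],[640.426,183.663,170.088],[.716,-.698,-.001,0]),
([-.40191654,.13470527,-.53616985,-.53271217,-.58772563,-.41379439],[403.6,-230,129.2],[-.171,.957,.021,.232]),
([-.39751281,.11187104,-.55758787,-.57591633,-.52985653,-.53044186],[406.7,-227.2,133.6],[-.094,.962,.024,.256]),
([-.111927,.28884919,-.71558992,-1.47798839,-.1617718,.02968546],[409.6,-16,11.4],[-.02754537,.95899294,.0449888,.27847765]),
([.1865745,-.0173123,-.888043,-.3211092,-.160086,-1.3748682],[397.09,-64.11,116.55],[-.03818716,.96165315,.06542223,.26359986])]
rx=lambda a:R.from_rotvec([a,0,0]);ry=lambda a:R.from_rotvec([0,a,0]);rz=lambda a:R.from_rotvec([0,0,a])
def fk(q,p,s4=1,s6=1):
    e,w,h,L2,o,L3,L6,c6=p
    A=rz(q[0]);B=A*ry(q[1]);F=A*ry(q[1]-q[2])
    pos=A.apply([e,w,h])+B.apply([0,0,L2])+F.apply([L3,0,o])
    T=F*rx(s4*q[3])*ry(-q[4])      # tool axis = x of T
    pos=pos+T.apply([L6,0,0])
    Rt=T*rx(s6*q[5]+c6)*R.from_matrix(np.array([[0,0,1],[0,1,0],[-1,0,0]],float))
    return pos,Rt
def fit():
    best=None
    for s4 in(1,-1):
        for s6 in(1,-1):
            for c in(0,np.pi/2,np.pi,-np.pi/2):
                def res(p):
                    r=[]
                    for q,x,o in S:
                        a,b=fk(q,p,s4,s6);r+=[*(a-x),*(200*(b*R.from_quat(o).inv()).as_rotvec())]
                    return np.array(r)
                o=least_squares(res,[0,-160,350,350,0,400,200,c])
                if best is None or o.cost<best[0]:best=(o.cost,o.x,s4,s6,np.abs(o.fun).max())
    return best
_,PP,S4,S6,_m=BEST=fit()
LO=np.array([-3.14,-1.21,-1.07,-3.16,-2.99,-3.1]);HI=np.array([3.14,2.06,1.41,2.05,-.16,3.1])
def ik(pos,Rt,q0):
    r=lambda q:np.r_[fk(q,PP,S4,S6)[0]-pos,200*(fk(q,PP,S4,S6)[1]*Rt.inv()).as_rotvec()]
    o=least_squares(r,np.clip(q0,LO+.01,HI-.01),bounds=(LO,HI));return o.x,np.abs(o.fun).max()
E
python3 -c "
from k import *
print(BEST)"
```

```text
(np.float64(9282.280753324427), array([-186.65202426, -135.43629984,  487.41619531,  517.31399448,
       -124.97333098,  694.42724282,  364.73810242,   -1.57055513]), -1, -1, np.float64(106.96976552916226))
```

```bash
python3 - <<'E'
import re
src=open('k.py').read().split("_,PP")[0];exec(src)
for s4 in(1,-1):
  for s6 in(1,-1):
    for c in(0,np.pi/2,np.pi,-np.pi/2):
      e=[(fk(q,[0]*7+[c],s4,s6)[1]*R.from_quat(o).inv()).magnitude() for q,x,o in S]
      if e[0]<.1: print(s4,s6,round(c,2),np.round(e,3))
# direction of tool axis for samples in F frame
for q,x,o in S:
    F=rz(q[0])*ry(q[1]-q[2]);print(q[3],q[4],F.inv().apply(R.from_quat(o).apply([0,0,1])).round(3))
    B=rz(q[0])*ry(q[1]);
E
```

```text
1 -1 -1.57 [1.000e-03 4.000e-03 1.065e+00 1.153e+00 2.956e+00 6.420e-01]
-1 -1 -1.57 [0.001 0.001 0.001 0.001 0.    0.   ]
0 -1.194 [ 0.368  0.001 -0.93 ]
-0.002 -1.108 [ 0.446  0.002 -0.895]
-0.53271217 -0.58772563 [ 0.833  0.281 -0.477]
-0.57591633 -0.52985653 [ 0.863  0.276 -0.424]
-1.47798839 -0.1617718 [ 0.987  0.16  -0.015]
-0.3211092 -0.160086 [ 0.987  0.05  -0.151]
```

```bash
python3 - <<'E'
src=open('k.py').read().split("_,PP")[0];exec(src)
M=[];y=[]
for q,x,o in S:
    A=rz(q[0]);B=A*ry(q[1]);F=A*ry(q[1]-q[2]);G=F*rx(-q[3]);T=G*ry(-q[4])
    m=[U.as_matrix() for U in(A,B,F,G,T)]
    # A: x,y,z ; B: z ; F: x,z ; G: y,z ; T: x,z
    M.append(np.c_[m[0],m[1][:,2],m[2][:,[0,2]],m[3][:,1:],m[4][:,[0,2]]]);y+=list(x)
M=np.vstack(M);y=np.array(y)
for lam in(0,.01,.1):
    s=np.linalg.solve(M.T@M+lam**2*np.eye(M.shape[1]),M.T@y);print(lam,s.round(1),np.abs(M@s-y).max().round(2))
print(np.linalg.svd(M)[1].round(3))
E
```

```text
0 [   7.4   -2.4  163.5  573.2  420.4  -14.5 -157.4    9.7  304.6   -7.9] 0.36
0.01 [   4.6   -2.6  161.1  569.2  420.7   -8.  -157.1    5.5  300.6   -4.7] 0.43
0.1 [  26.    -0.6   86.   441.7  377.8  110.6 -152.5  -70.4  168.3   46.4] 14.74
[5.17  4.215 3.465 1.224 1.009 0.86  0.441 0.17  0.125 0.047]
```

```bash
cat > patch.py <<'E'
s=open('k.py').read();a,b=s.split("def fk");_,c=b.split("LO=")
new='''def fk(q,p=None):
    p=PP if p is None else p
    A=rz(q[0]);B=A*ry(q[1]);F=A*ry(q[1]-q[2]);G=F*rx(-q[3]);T=G*ry(-q[4])
    pos=A.apply([0,0,p[0]])+B.apply([0,0,p[1]])+F.apply([p[2],0,0])+G.apply([0,p[3],0])+T.apply([p[4],0,0])
    return pos,T*rx(-q[5]-np.pi/2)*R.from_matrix(np.array([[0,0,1],[0,1,0],[-1,0,0]],float))
PP=[163,573,420,-157,303]
PP=least_squares(lambda p:np.concatenate([fk(q,p)[0]-x for q,x,o in S]),PP).x
ERR=max(np.abs(fk(q)[0]-x).max() for q,x,o in S)
'''
c="LO="+c.replace(",PP,S4,S6","")
open('k.py','w').write(a+new+c)
E
python3 patch.py; python3 - <<'E'
from k import *
print(PP.round(1),ERR)
import itertools
s=read_state()["joints"]
rng=np.random.default_rng(0)
def sols(pos,Rt):
    out=[]
    for t in range(14):
        q0=[rng.uniform(-.8,.8),rng.uniform(-.6,.9),rng.uniform(-1,.8),rng.uniform(-3,2),rng.uniform(-2.5,-.3),rng.uniform(-3,3)]
        q,e=ik(pos,Rt,q0)
        if e<1 and not any(np.abs(q-o).max()<.05 for o in out): out.append(q)
    return out
for hd in(.03,.5,.9,-.5):
  for tilt in(.0,.3,.52,.8):
    p,Rt=mugpose([524.8,28.5],hd,76,55,tilt)
    for q in sols(p,Rt): print(hd,tilt,q.round(2), "elbow z",round(PP[0]+PP[1]*np.cos(q[1])))
E
```

```text
[ 159.   567.1  421.  -159.8  298.7] 3.3679314550721386
0.03 0.0 [ 0.42  0.35 -0.66 -0.   -0.56 -1.96] elbow z 691
0.03 0.8 [-0.47  0.4  -0.97 -2.52 -0.64  1.42] elbow z 681
0.5 0.0 [ 0.34  0.36 -0.64 -0.   -0.57 -1.41] elbow z 689
0.5 0.3 [ 0.29  0.3  -0.72 -0.24 -0.26 -1.14] elbow z 701
0.5 0.52 [ 0.1   0.29 -0.62 -0.84 -0.27 -0.39] elbow z 703
0.5 0.8 [-0.36  0.36 -0.62 -1.58 -0.57  0.69] elbow z 689
0.9 0.0 [ 0.28  0.39 -0.59 -0.   -0.59 -0.95] elbow z 684
0.9 0.3 [ 0.12  0.36 -0.53 -0.44 -0.51 -0.42] elbow z 691
0.9 0.52 [-0.08  0.37 -0.46 -0.83 -0.6   0.07] elbow z 688
0.9 0.8 [-0.35  0.45 -0.44 -1.2  -0.82  0.61] elbow z 670
-0.5 0.0 [ 0.49  0.37 -0.63 -0.   -0.58 -2.56] elbow z 688
```

```bash
python3 - <<'E'
from k import *
mugmeas([514,-208])
for n in("top","scene"):
    i,d=get_image(n);P=cloud(n,d);hsv=cv2.cvtColor(i,cv2.COLOR_BGR2HSV);g=(hsv[...,0]>30)&(hsv[...,0]<80)&(hsv[...,1]>60)&(d>0)
    r=np.hypot(P[...,0]-514,P[...,1]+208);m=g&(r>58)&(r<80)&(P[...,2]>15)&(P[...,2]<95);q=P[m];print(n,len(q),q.mean(0) if len(q) else 0)
    m=g&(r<60)&(P[...,2]>88)&(P[...,2]<101);q=P[m];print("rim",cv2.minEnclosingCircle(q[:,:2].astype(np.float32)))
E
```

```text
scene zmax 95.35087652518219
20 94 [ 523.2 -205.7]
60 82 [ 522.5 -204.4]
80 118 [ 522.  -204.8]
top zmax 97.55537548084313
20 140 [ 521.4 -203.9]
40 134 [ 523.3 -204. ]
60 133 [ 523.4 -203.9]
80 263 [ 523.1 -204.9]
top 9 [ 454.49550051 -213.78976172   74.14156839]
rim ((514.1217041015625, -208.33663940429688), 52.706912994384766)
scene 26 [ 452.38412736 -212.78077182   63.94577868]
rim ((529.5037841796875, -203.07765197753906), 43.181236267089844)
```

```bash
cat >> k.py <<'E'
def path(p0,R0,p1,R1,q,n=10):
    from scipy.spatial.transform import Slerp
    sl=Slerp([0,1],R.concatenate([R0,R1]));w=[]
    for t in np.linspace(0,1,n+1):
        q,e=ik(p0+(p1-p0)*t,sl(t),q);w.append([*q.round(2),round(e,1)])
    w=np.array(w);print("j5",w[:,4],"err",w[:,6].max(),"end",w[-1]);return q
E
python3 - <<'E'
from k import *
c=np.array([522.8,-204.5])
for n in("top","scene"):
    i,d=get_image(n);P=cloud(n,d);hsv=cv2.cvtColor(i,cv2.COLOR_BGR2HSV);g=(hsv[...,0]>30)&(hsv[...,0]<80)&(hsv[...,1]>60)&(d>0)
    r=np.hypot(P[...,0]-c[0],P[...,1]-c[1])
    for a,b in((52,80),(60,80),(66,80)):
        m=g&(r>a)&(r<b)&(P[...,2]>15)&(P[...,2]<95);q=P[m];
        if len(q): v=c-q[:,:2].mean(0);print(n,a,len(q),q.mean(0).round(1),"hd",np.arctan2(v[1],v[0]).round(3),r[m].max().round(1))
s=read_state();q=s["joints"];hd=.13
A=mugpose(c,hd,77,54,.52,110);B=mugpose(c,hd,77,54,.52);C=(B[0]+[0,0,35],B[1])
T=mugpose([524.8,28.5],.9,77,54,.52);D=(T[0]+[0,0,35],T[1])
q=path(np.array(s["position"]),R.from_quat(s["ee_rot"]),*A,q)
q=path(*A,*B,q);q=path(*B,*C,q);q=path(*C,*D,q);path(*D,*T,q)
rows(*A)
E
```

```text
top 52 53 [ 462.3 -214.1   68.8] hd 0.157 70.8
top 60 31 [ 458.7 -214.4   71.1] hd 0.154 70.8
top 66 11 [ 455.1 -214.5   75.1] hd 0.147 70.8
scene 52 35 [ 455.1 -212.6   56.8] hd 0.12 73.2
scene 60 32 [ 454.  -213.    59.3] hd 0.122 73.2
scene 66 27 [ 453.  -213.5   62.9] hd 0.128 73.2
j5 [-0.16 -0.21 -0.26 -0.29 -0.33 -0.35 -0.38 -0.4  -0.43 -0.45 -0.47] err 0.0 end [-0.35  0.09 -0.61 -0.54 -0.47 -0.66  0.  ]
j5 [-0.47 -0.45 -0.43 -0.41 -0.4  -0.38 -0.37 -0.36 -0.34 -0.34 -0.33] err 0.0 end [-0.36  0.34 -0.53 -0.81 -0.33 -0.36  0.  ]
j5 [-0.33 -0.33 -0.33 -0.33 -0.33 -0.34 -0.34 -0.34 -0.35 -0.35 -0.35] err 0.0 end [-0.32  0.27 -0.55 -0.67 -0.35 -0.54  0.  ]
j5 [-0.35 -0.38 -0.42 -0.45 -0.48 -0.5  -0.53 -0.56 -0.59 -0.61 -0.64] err 0.0 end [-0.06  0.3  -0.46 -0.75 -0.64 -0.03  0.  ]
j5 [-0.64 -0.63 -0.63 -0.62 -0.62 -0.62 -0.61 -0.61 -0.6  -0.6  -0.6 ] err 0.0 end [-0.08  0.37 -0.46 -0.83 -0.6   0.08  0.  ]
shift [-0.0084 -0.1531 -0.0357] turn [ 0.0811  0.02   -0.0735]
```

```bash
python3 - <<'E'
from k import *
rows(*mugpose([522.8,-204.5],.14,76,54,.52,110))
E
```

```text
shift [-0.0093 -0.1543 -0.0353] turn [ 0.0761  0.0205 -0.0821]
```

```bash
python3 -m handwheel '[[-0.003,-0.04,-0.035,0,0,0,0],[-0.006,-0.08,-0.035,0.03,0.01,-0.03,0],[-0.008,-0.12,-0.035,0.05,0.02,-0.06,0],[-0.009,-0.154,-0.035,0.076,0.02,-0.082,0],[-0.009,-0.154,-0.035,0.076,0.02,-0.082,0],[-0.009,-0.154,-0.035,0.076,0.02,-0.082,0]]'
python3 - <<'E'
from k import *
rows(*mugpose([522.8,-204.5],.14,76,54,.52,110))
rows(*mugpose([522.8,-204.5],.14,76,54,.52))
E
```

```text
clock: 17.75
position: [401.8, -220.9, 131.9]
ee_rot: [-0.067, 0.964, 0.019, 0.256]
contact_force: [0.3, -0.1, -0.4]
gripper_width: 43.2
grasp_force: 0.0
shift [-0.0013 -0.0007 -0.0005] turn [ 0.001  -0.0013 -0.001 ]
shift [-0.0015 -0.0008  0.1095] turn [ 0.001  -0.0013 -0.001 ]
```

```bash
python3 -m handwheel '[[-0.001,-0.001,0.04,0,0,0,0],[-0.0015,-0.001,0.075,0,0,0,0],[-0.0015,-0.001,0.1,0,0,0,0],[-0.0015,-0.001,0.11,0,0,0,0],[-0.0015,-0.001,0.11,0,0,0,-0.3],[-0.0015,-0.001,0.11,0,0,0,-0.6],[-0.0015,-0.001,0.11,0,0,0,-1],[-0.0015,-0.001,0.11,0,0,0,-1],[-0.0015,-0.001,0.11,0,0,0,-1]]'
python3 - <<'E'
from k import *
rows(*mugpose([522.8,-204.5],.14,76,54,.52));print(read_state()["wrist_torque"])
mugmeas([522,-204.5],("scene",))
E
```

```text
clock: 18.88
position: [457.6, -214.4, 38.9]
ee_rot: [-0.068, 0.964, 0.018, 0.257]
contact_force: [-3.7, 0.9, 7.7]
gripper_width: 13.9
grasp_force: 57.0
shift [0.0012 0.0007 0.0009] turn [-0.0003  0.001   0.0013]
[0.14420508 0.9230631  0.15641439]
scene zmax 95.66572882880506
20 171 [ 523.8 -205. ]
40 177 [ 523.8 -204.5]
60 289 [ 523.6 -204. ]
80 272 [ 522.8 -204.4]
```

```bash
python3 -m handwheel '[[0,0,0,0,0,0,-0.4],[0,0,0,0,0,0,-0.2],[0.002,0,-0.003,0,0,0,-0.2],[0.002,0,-0.003,0,0,0,-0.4],[0.002,0,-0.003,0,0,0,-0.7],[0.002,0,-0.003,0,0,0,-1],[0.002,0,-0.003,0,0,0,-1],[0.002,0,-0.003,0,0,0,-1]]'
python3 -m handwheel '[[-0.005,0,-0.0087,0,0,0,-1],[-0.010,0,-0.0173,0,0,0,-1],[-0.0175,0,-0.0303,0,0,0,-1],[-0.0175,0,-0.0303,0,0,0,-1]]'
python3 - <<'E'
from k import *
c=np.array([523,-204.5]);mugmeas(c)
s=read_state();print(s["position"],s["joints"])
E
```

```text
clock: 19.92
position: [454.5, -214.8, 39.8]
ee_rot: [-0.068, 0.964, 0.018, 0.257]
contact_force: [-2.8, 0.3, 4.6]
gripper_width: 11.5
grasp_force: 54.7
clock: 20.42
position: [454.5, -214.2, 74.6]
ee_rot: [-0.069, 0.964, 0.018, 0.256]
contact_force: [0.6, -0.2, -2.2]
gripper_width: 11.8
grasp_force: 54.8
scene zmax 126.12151433779478
20 47 [ 520.2 -204.7]
40 166 [ 520.8 -204.9]
60 177 [ 522.5 -204.4]
80 228 [ 524.4 -204. ]
100 335 [ 525.5 -202.9]
120 76 [ 527.  -202.9]
top zmax 124.57755422264387
20 347 [ 511.3 -180. ]
40 145 [ 518.6 -202.3]
60 122 [ 520.9 -203.3]
80 134 [ 523.2 -203. ]
100 174 [ 525.7 -202.6]
120 63 [ 527.3 -204.1]
[ 453.9829414  -214.15999502   73.65581886] [-0.32338995  0.26380573 -0.54447894 -0.6719081  -0.36573466 -0.52199542]
```

```bash
python3 - <<'E'
from k import *
s=read_state();p0=np.array(s["position"]);R0=R.from_quat(s["ee_rot"])
p1=np.array([482.3,-25.8,72]);R1=mugpose([0,0],.9,77,54,.60)[1]
q=path(p0,R0,p1,R1,s["joints"]);path(p1,R1,p1-[0,0,35],R1,q)
rows(p1,R1)
from scipy.spatial.transform import Slerp
rv=(R0.inv()*R1).as_rotvec();sh=R0.inv().apply(p1-p0)/1000
for t in np.linspace(0,1,11)[1:]: print((sh*t).round(4),(rv*t).round(3))
E
```

```text
j5 [-0.37 -0.4  -0.44 -0.47 -0.51 -0.54 -0.57 -0.6  -0.63 -0.66 -0.69] err 0.0 end [-0.15  0.32 -0.44 -0.88 -0.69  0.14  0.  ]
j5 [-0.69 -0.68 -0.68 -0.67 -0.67 -0.67 -0.66 -0.66 -0.66 -0.65 -0.65] err 0.0 end [-0.17  0.39 -0.45 -0.96 -0.65  0.26  0.  ]
shift [-0.0464  0.1825  0.0286] turn [-0.402  -0.0773 -0.6441]
[-0.0046  0.0183  0.0029] [-0.04  -0.008 -0.064]
[-0.0093  0.0365  0.0057] [-0.08  -0.015 -0.129]
[-0.0139  0.0548  0.0086] [-0.121 -0.023 -0.193]
[-0.0186  0.073   0.0114] [-0.161 -0.031 -0.258]
[-0.0232  0.0913  0.0143] [-0.201 -0.039 -0.322]
[-0.0279  0.1095  0.0172] [-0.241 -0.046 -0.386]
[-0.0325  0.1278  0.02  ] [-0.281 -0.054 -0.451]
[-0.0371  0.146   0.0229] [-0.322 -0.062 -0.515]
[-0.0418  0.1643  0.0257] [-0.362 -0.07  -0.58 ]
[-0.0464  0.1825  0.0286] [-0.402 -0.077 -0.644]
```

```bash
python3 -m handwheel '[[-0.0046,0.0183,0.0029,-0.04,-0.008,-0.064,-1],[-0.0093,0.0365,0.0057,-0.08,-0.015,-0.129,-1],[-0.0139,0.0548,0.0086,-0.121,-0.023,-0.193,-1],[-0.0186,0.073,0.0114,-0.161,-0.031,-0.258,-1],[-0.0232,0.0913,0.0143,-0.201,-0.039,-0.322,-1],[-0.0279,0.1095,0.0172,-0.241,-0.046,-0.386,-1],[-0.0325,0.1278,0.02,-0.281,-0.054,-0.451,-1],[-0.0371,0.146,0.0229,-0.322,-0.062,-0.515,-1],[-0.0418,0.1643,0.0257,-0.362,-0.07,-0.58,-1],[-0.0464,0.1825,0.0286,-0.402,-0.077,-0.644,-1]]'
python3 - <<'E'
from k import *
mugmeas([524.8,28.5],("scene",),save="m5")
s=read_state();print(s["position"],s["gripper_width"]);rows([482.3,-25.8,72],mugpose([0,0],.9,77,54,.60)[1])
E
```

```text
clock: 21.78
position: [483.5, -26.0, 72.3]
ee_rot: [-0.416, 0.86, 0.128, 0.267]
contact_force: [-0.3, 0.5, -0.9]
gripper_width: 0.1
grasp_force: 0.0Traceback (most recent call last):
  File "<stdin>", line 2, in <module>
  File "h.py", line 33, in mugmeas
    w=P[g];print(n,"zmax",np.percentile(w[:,2],99))
                          ~~~~~~~~~~~~~^^^^^^^^^^^
    return _quantile_unchecked(
        a, q, axis, out, overwrite_input, method, keepdims, weights)
    return _ureduce(a,
                    func=_quantile_ureduce_func,
    ...<5 lines>...
                    overwrite_input=overwrite_input,
                    method=method)
    r = func(a, **kwargs)
    result = _quantile(arr,
                       quantiles=q,
    ...<2 lines>...
                       out=out,
                       weights=wgt)
    slices_having_nans = np.isnan(arr[-1, ...])
                                  ~~~^^^^^^^^^
IndexError: index -1 is out of bounds for axis 0 with size 0
```

```bash
python3 - <<'E'
from k import *
for n in("top","scene"):
    i,d=get_image(n);cv2.imwrite(f"pics/lost_{n}.png",i);P=cloud(n,d);hsv=cv2.cvtColor(i,cv2.COLOR_BGR2HSV);g=(hsv[...,0]>30)&(hsv[...,0]<80)&(hsv[...,1]>60)&(d>0)
    m=g&(P[...,0]>350)&(P[...,0]<640)&(abs(P[...,1]+90)<220)&(P[...,2]>6)&(P[...,2]<150)
    k,l,st_,c=cv2.connectedComponentsWithStats(m.astype(np.uint8))
    for a in range(1,k):
        if st_[a,4]>60: q=P[l==a];print(n,st_[a],np.percentile(q,[1,50,99],axis=0).round(0).tolist())
s=read_state();print(s["joints"],s["position"])
i,d=np.load("/tmp/top0.npz")["i"],0
E
```

```text
top [329 175  25  29 378] [[498.0, -225.0, 7.0], [543.0, -216.0, 57.0], [566.0, -173.0, 97.0]]
scene [307 166  40  36 746] [[460.0, -224.0, 7.0], [490.0, -167.0, 51.0], [550.0, -140.0, 96.0]]
[-0.14344977  0.31624485 -0.44225813 -0.87943831 -0.68373164  0.13771732] [483.41550457 -26.39189856  72.22581699]
```

```bash
python3 -m handwheel '[[0,0,-0.03,0,0,0,0],[0,0,-0.06,0,0,0,0],[0,0,-0.1,0,0,0,0],[-0.02,0.02,-0.13,0,0,0,0],[-0.02,0.02,-0.13,0,0,0,0]]'
python3 - <<'E'
from k import *
for n in("top","scene"):
    i,d=get_image(n);P=cloud(n,d);hsv=cv2.cvtColor(i,cv2.COLOR_BGR2HSV);g=(hsv[...,0]>30)&(hsv[...,0]<80)&(hsv[...,1]>60)&(d>0)
    m=g&(P[...,0]>350)&(P[...,0]<640)&(abs(P[...,1]+90)<220)&(P[...,2]>12)&(P[...,2]<150)
    k,l,st_,c=cv2.connectedComponentsWithStats(m.astype(np.uint8));a=1+np.argmax(st_[1:,4]);Q=P[l==a];c0=np.array([510,-180.])
    for z0 in(20,40,60,80):
        for it in range(4):
            q=Q[(Q[:,2]>z0)&(Q[:,2]<z0+20)];q=q[np.hypot(*(q[:,:2]-c0).T)<48]
            if len(q)<20: break
            c0=least_squares(lambda p:np.hypot(*(q[:,:2]-p).T)-42,c0,loss="soft_l1",f_scale=2).x
        print(n,z0,len(q),c0.round(1))
    rr=np.hypot(*(Q[:,:2]-c0).T);h=Q[(rr>50)&(rr<80)]
    for b in (50,58,64):
        h=Q[(rr>b)&(rr<80)]
        if len(h): v=c0-h[:,:2].mean(0);print("handle",len(h),h.mean(0).round(1),"hd",np.arctan2(v[1],v[0]).round(3),rr.max().round(1))
    cv2.imwrite(f"pics/l2_{n}.png",cv2.resize(i[120:270,220:400],None,fx=2.2,fy=2.2))
cv2.imwrite("pics/l2.png",np.hstack([cv2.imread("pics/l2_top.png"),cv2.imread("pics/l2_scene.png")]))
s=read_state();print(s["joints"],s["position"])
E
```

```text
clock: 22.55
position: [432.0, -58.9, 194.1]
ee_rot: [-0.416, 0.86, 0.125, 0.269]
contact_force: [0.7, -0.3, -0.5]
gripper_width: 43.0
grasp_force: 0.0
top 20 111 [ 524.7 -181.1]
top 40 114 [ 524.8 -181.7]
top 60 121 [ 524.5 -181.9]
top 80 246 [ 524.9 -182.8]
handle 68 [ 473.5 -212.6   66.4] hd 0.525 71.4
handle 39 [ 469.7 -214.6   67.6] hd 0.522 71.4
handle 18 [ 466.4 -215.6   69.9] hd 0.512 71.4
scene 20 172 [ 525.  -183.5]
scene 40 185 [ 525.2 -183.1]
scene 60 313 [ 524.8 -182.5]
scene 80 265 [ 524.5 -182.3]
handle 47 [ 468.4 -210.8   62.4] hd 0.469 90.7
handle 35 [ 465.7 -212.3   63.8] hd 0.472 90.7
handle 23 [ 463.6 -213.9   67. ] hd 0.479 90.7
[-0.19440575  0.05655347 -0.43138979 -0.69051503 -0.904637   -0.08811691] [431.51137518 -58.58135906 191.32376112]
```

View pics/l2.png

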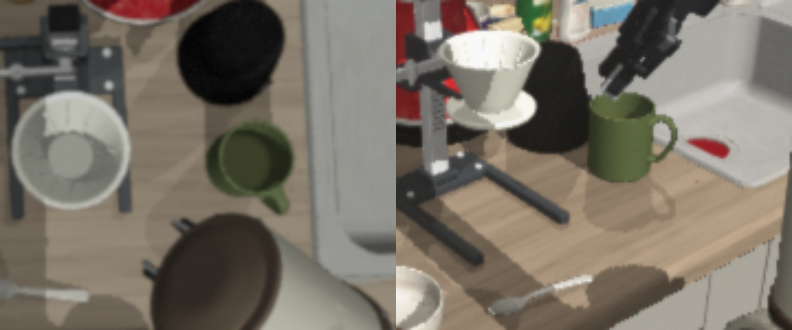

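The mug stands upright at (524.8, −182.6), handle bearing about 0.50 (right panel (662,140)), with grinder and spoon undisturbed. At that tilt the pads only catch the bar's corner, so I'm checking which near-horizontal grasps are reachable.

```bash
python3 - <<'E'
from k import *
s=read_state();q0=np.array(s["joints"])
def wrist(q):
    A=rz(q[0]);B=A*ry(q[1]);F=A*ry(q[1]-q[2]);G=F*rx(-q[3])
    a=A.apply([0,0,PP[0]])+B.apply([0,0,PP[1]])+F.apply([PP[2],0,0]);return a.round(),(a+G.apply([0,PP[3],0])).round()
for tilt in(.2,.3,.9,1.1,1.25,1.4):
  for nm,c,hds in(("grasp",[524.8,-182.6],[.5]),("place",[524.8,28.5],[.5,.7,.9,1.1])):
    for hd in hds:
      p,Rt=mugpose(c,hd,78 if tilt>.5 else 73,54,tilt)
      best=None
      for seed in(q0,q0+[0,0,0,-.7,0,.7],q0+[0,0,0,.6,0,-.6],[-.5,.6,-.5,-1.7,-1,1]):
        q,e=ik(p,Rt,seed)
        if e<1 and(best is None or np.abs(q-q0).sum()<np.abs(best-q0).sum()):best=q
      print(tilt,nm,hd,best if best is None else (best.round(2),*wrist(best)))
E
```

```text
0.2 grasp 0.5 (array([-0.21,  0.4 , -0.49, -0.25, -0.54, -0.65]), array([474., -99., 353.]), array([ 412., -244.,  328.]))
0.2 place 0.5 (array([ 0.31,  0.32, -0.71, -0.11, -0.35, -1.29]), array([377., 122., 337.]), array([412., -33., 328.]))
0.2 place 0.7 (array([ 0.25,  0.34, -0.63, -0.21, -0.43, -0.93]), array([415., 104., 347.]), array([426., -54., 328.]))
0.2 place 0.9 (array([ 0.19,  0.36, -0.56, -0.27, -0.51, -0.63]), array([449.,  85., 354.]), array([445., -72., 328.]))
0.2 place 1.1 (array([ 0.15,  0.39, -0.49, -0.29, -0.59, -0.38]), array([480.,  70., 358.]), array([466., -86., 328.]))
0.3 grasp 0.5 (array([-0.27,  0.39, -0.47, -0.42, -0.53, -0.46]), array([ 474., -129.,  364.]), array([ 388., -257.,  321.]))
0.3 place 0.5 (array([ 0.29,  0.31, -0.71, -0.24, -0.26, -1.14]), array([375., 112., 341.]), array([388., -46., 321.]))
0.3 place 0.7 (array([ 0.19,  0.33, -0.61, -0.38, -0.4 , -0.73]), array([424.,  83., 356.]), array([406., -72., 321.]))
0.3 place 0.9 (array([ 0.12,  0.36, -0.53, -0.44, -0.51, -0.43]), array([463.,  57., 364.]), array([428., -93., 321.]))
0.3 place 1
[... 1936 characters left out ...]
,  1.02]), array([ 502., -316.,  222.]), array([ 369., -278.,  142.]))
1.4 grasp 0.5 (array([-1.02,  0.81, -0.4 , -1.56, -1.39,  1.2 ]), array([ 294., -478.,  159.]), array([ 214., -352.,  102.]))
1.4 place 0.5 (array([-0.77,  0.92, -0.77, -1.88, -1.43,  1.68]), array([ 288., -282.,   84.]), array([ 214., -141.,  102.]))
1.4 place 0.7 (array([-0.72,  0.83, -0.6 , -1.69, -1.38,  1.43]), array([ 359., -318.,  124.]), array([ 254., -199.,  102.]))
1.4 place 0.9 (array([-0.66,  0.81, -0.44, -1.52, -1.41,  1.24]), array([ 429., -336.,  153.]), array([ 305., -249.,  102.]))
1.4 place 1.1 (array([-0.6 ,  0.81, -0.29, -1.38, -1.48,  1.1 ]), array([ 497., -341.,  172.]), array([ 364., -287.,  102.]))
```

```bash
python3 - <<'E'
from k import *
s=read_state();c=[524.8,-182.6];hd=.5
A=mugpose(c,hd,80,56,1.1,100);B=mugpose(c,hd,80,56,1.1);C=(B[0]+[0,0,28],B[1])
T=mugpose([524.8,28.5],.9,80,56,1.1);D=(T[0]+[0,0,28],T[1])
p0=np.array(s["position"]);R0=R.from_quat(s["ee_rot"])
q=path(p0,R0,*A,s["joints"]);print(A[0]);q=path(*A,*B,q);q=path(*B,*C,q);q=path(*C,*D,q);path(*D,*T,q)
rows(*A);print((R0.inv()*A[1]).magnitude())
E
```

```text
j5 [-0.91 -0.91 -0.92 -0.95 -0.98 -1.01 -1.05 -1.08 -1.12 -1.16 -1.2 ] err 0.0 end [-1.07  0.51 -0.41 -1.27 -1.2   0.86  0.  ]
[ 391.24264395 -255.56271615   92.74128584]
j5 [-1.2  -1.19 -1.18 -1.17 -1.15 -1.14 -1.13 -1.12 -1.11 -1.1  -1.09] err 0.0 end [-0.91  0.61 -0.4  -1.43 -1.09  0.94  0.  ]
j5 [-1.09 -1.09 -1.09 -1.09 -1.1  -1.1  -1.1  -1.1  -1.1  -1.1  -1.1 ] err 0.0 end [-0.9   0.54 -0.4  -1.41 -1.1   0.86  0.  ]
j5 [-1.1  -1.1  -1.11 -1.11 -1.11 -1.11 -1.12 -1.12 -1.12 -1.12 -1.12] err 0.0 end [-0.55  0.53 -0.45 -1.39 -1.12  0.91  0.  ]
j5 [-1.12 -1.12 -1.12 -1.12 -1.12 -1.11 -1.11 -1.11 -1.11 -1.11 -1.11] err 0.0 end [-0.56  0.6  -0.45 -1.42 -1.11  0.99  0.  ]
shift [ 0.2037 -0.0909 -0.0197] turn [ 0.3009 -0.4924  0.2675]
0.6360125270971348
```

```bash
python3 -m handwheel '[[0.03,-0.015,-0.005,0.05,-0.08,0.04,0],[0.07,-0.03,-0.007,0.1,-0.16,0.09,0],[0.11,-0.05,-0.01,0.16,-0.26,0.14,0],[0.15,-0.07,-0.015,0.23,-0.38,0.2,0],[0.18,-0.083,-0.018,0.27,-0.44,0.24,0],[0.204,-0.091,-0.02,0.301,-0.492,0.268,0],[0.204,-0.091,-0.02,0.301,-0.492,0.268,0],[0.204,-0.091,-0.02,0.301,-0.492,0.268,0]]'
python3 - <<'E'
from k import *
rows(*mugpose([524.8,-182.6],.5,80,56,1.1,100))
rows(*mugpose([524.8,-182.6],.5,80,56,1.1))
E
```

```text
clock: 23.65
position: [391.5, -255.4, 92.3]
ee_rot: [-0.211, 0.826, 0.13, 0.506]
contact_force: [-0.1, -0.6, 0.2]
gripper_width: 42.7
grasp_force: 0.0
shift [-0.0003 -0.     -0.0005] turn [ 0.0017 -0.0015 -0.0016]
shift [-0.0004 -0.0002  0.0995] turn [ 0.0017 -0.0015 -0.0016]
```

```bash
python3 -m handwheel '[[0,0,0.03,0,0,0,0],[0,0,0.06,0,0,0,0],[0,0,0.085,0,0,0,0],[0,0,0.1,0,0,0,0],[0,0,0.1,0,0,0,0],[0,0,0.1,0,0,0,-0.4],[0,0,0.1,0,0,0,-0.7],[0,0,0.1,0,0,0,-1],[0,0,0.1,0,0,0,-1],[0,0,0.1,0,0,0,-1]]'
python3 - <<'E'
from k import *
rows(*mugpose([524.8,-182.6],.5,80,56,1.1));print(read_state()["wrist_torque"])
mugmeas([524.8,-182.6],("scene",))
E
```

```text
clock: 24.9
position: [469.4, -213.5, 47.9]
ee_rot: [-0.211, 0.826, 0.129, 0.506]
contact_force: [-3.2, -2.6, 5.1]
gripper_width: 12.3
grasp_force: 58.1
shift [0.0003 0.0005 0.0006] turn [ 0.0004 -0.0005  0.0006]
[-0.52301594  0.88308057 -0.09720929]
scene zmax 95.93061770716574
20 172 [ 525.  -182.8]
40 190 [ 525.1 -182.2]
60 308 [ 524.6 -182.1]
80 290 [ 524.3 -182. ]
```

```bash
python3 - <<'E'
from h import *
print(R.from_quat(read_state()['ee_rot']).inv().apply([0,0,.028]).round(4))
E
python3 -m handwheel '[[-0.0025,0,-0.0013,0,0,0,-1],[-0.0075,0,-0.0038,0,0,0,-1],[-0.0125,0,-0.0064,0,0,0,-1],[-0.0175,0,-0.0089,0,0,0,-1],[-0.0225,0,-0.0115,0,0,0,-1],[-0.025,0,-0.0127,0,0,0,-1],[-0.025,0,-0.0127,0,0,0,-1],[-0.025,0,-0.0127,0,0,0,-1]]'
python3 - <<'E'
from k import *
mugmeas([525,-182],("scene",));s=read_state();print(s["position"])
EOF=0
E
```

```text
[-0.0249 -0.     -0.0127]
clock: 25.95
position: [469.5, -212.9, 75.2]
ee_rot: [-0.211, 0.826, 0.13, 0.506]
contact_force: [0.4, 0.2, -2.4]
gripper_width: 11.9
grasp_force: 57.2
scene zmax 119.26070979681408
20 117 [ 522.3 -183.6]
40 181 [ 522.7 -182.9]
60 184 [ 525.  -181.8]
80 309 [ 525.8 -180.5]
100 314 [ 527.  -179.8]
[ 469.51668087 -212.89504771   75.17492672]
```

```bash
python3 - <<'E'
from k import *
s=read_state();p0=np.array(s["position"]);R0=R.from_quat(s["ee_rot"])
p1=np.array([486,-21.1,82.]);R1=mugpose([0,0],.9,77,54,1.17)[1]
path(p0,R0,p1,R1,s["joints"]);rows(p1,R1)
sh=R0.inv().apply(p1-p0)/1000;rv=(R0.inv()*R1).as_rotvec()
for t in (.02,.06,.11,.16,.21,.26,.31,.36,.41,.46): print([*(sh*t).round(4).tolist(),*(rv*t).round(3).tolist(),-1],end=",")
E
```

```text
j5 [-1.1  -1.11 -1.12 -1.13 -1.14 -1.15 -1.16 -1.17 -1.17 -1.18 -1.19] err 0.0 end [-0.58  0.56 -0.45 -1.42 -1.19  0.96  0.  ]
shift [-0.0544  0.1603  0.0919] turn [-0.3614 -0.0701 -0.1697]
[-0.0011, 0.0032, 0.0018, -0.007, -0.001, -0.003, -1],[-0.0033, 0.0096, 0.0055, -0.022, -0.004, -0.01, -1],[-0.006, 0.0176, 0.0101, -0.04, -0.008, -0.019, -1],[-0.0087, 0.0257, 0.0147, -0.058, -0.011, -0.027, -1],[-0.0114, 0.0337, 0.0193, -0.076, -0.015, -0.036, -1],[-0.0141, 0.0417, 0.0239, -0.094, -0.018, -0.044, -1],[-0.0169, 0.0497, 0.0285, -0.112, -0.022, -0.053, -1],[-0.0196, 0.0577, 0.0331, -0.13, -0.025, -0.061, -1],[-0.0223, 0.0657, 0.0377, -0.148, -0.029, -0.07, -1],[-0.025, 0.0738, 0.0423, -0.166, -0.032, -0.078, -1],
```

```bash
python3 -m handwheel '[[-0.001,0.003,0.0018,-0.007,-0.001,-0.003,-1],[-0.0033,0.0096,0.0055,-0.022,-0.004,-0.01,-1],[-0.006,0.0176,0.0101,-0.04,-0.008,-0.019,-1],[-0.0087,0.0257,0.0147,-0.058,-0.011,-0.027,-1],[-0.0114,0.0337,0.0193,-0.076,-0.015,-0.036,-1],[-0.0141,0.0417,0.0239,-0.094,-0.018,-0.044,-1],[-0.0169,0.0497,0.0285,-0.112,-0.022,-0.053,-1],[-0.0196,0.0577,0.0331,-0.13,-0.025,-0.061,-1],[-0.0218,0.0645,0.037,-0.145,-0.028,-0.068,-1],[-0.0223,0.0657,0.0377,-0.148,-0.029,-0.07,-1]]'
python3 - <<'E'
from k import *
s=read_state();p=np.array(s["position"]);a=R.from_quat(s["ee_rot"]).apply([0,0,1]);h=np.arctan2(a[1],a[0]);print(h);mugmeas(p[:2]+63*np.array([np.cos(h),np.sin(h)]),("scene",))
p0=np.array(s["position"]);R0=R.from_quat(s["ee_rot"])
p1=np.array([486,-21.1,82.]);R1=mugpose([0,0],.9,77,54,1.17)[1];rows(p1,R1)
E
```

```text
clock: 27.25
position: [476.4, -133.8, 78.1]
ee_rot: [-0.275, 0.799, 0.176, 0.505]
contact_force: [0.3, -0.1, -2.4]
gripper_width: 11.7
grasp_force: 57.3
0.6671292377603846
scene zmax 122.50920024747187
20 83 [524.6 -95.2]
40 197 [524.8 -95.2]
60 186 [525.7 -94.3]
80 301 [526.3 -92.9]
100 401 [527.  -92.5]
120 45 [527.9 -90.9]
shift [-0.0363  0.0829  0.0682] turn [-0.2129 -0.0412 -0.099 ]
```

```bash
python3 -m handwheel '[[-0.0015,0.0033,0.0027,-0.0085,-0.0016,-0.004,-1],[-0.0044,0.01,0.0082,-0.0255,-0.005,-0.012,-1],[-0.0087,0.02,0.0164,-0.051,-0.01,-0.024,-1],[-0.013,0.03,0.0246,-0.077,-0.015,-0.036,-1],[-0.0174,0.04,0.0327,-0.102,-0.02,-0.048,-1],[-0.0218,0.05,0.041,-0.128,-0.025,-0.059,-1],[-0.0261,0.06,0.049,-0.153,-0.03,-0.071,-1],[-0.0305,0.07,0.0573,-0.179,-0.035,-0.083,-1],[-0.0341,0.078,0.064,-0.2,-0.039,-0.093,-1],[-0.0363,0.083,0.068,-0.213,-0.041,-0.099,-1]]'
python3 -m handwheel '[[0,0,0,0,0,0,-1],[0,0,0,0,0,0,-1]]'
python3 - <<'E'
from k import *
mugmeas([524.8,28.5],("scene",));s=read_state();print(s["position"]);rows([486,-21.1,82.],mugpose([0,0],.9,77,54,1.17)[1])
E
```

```text
clock: 28.55
position: [485.9, -20.8, 82.1]
ee_rot: [-0.363, 0.751, 0.24, 0.497]
contact_force: [-0.8, 0.0, -1.8]
gripper_width: 12.0
grasp_force: 57.3
clock: 28.8
position: [485.8, -21.7, 82.1]
ee_rot: [-0.362, 0.751, 0.24, 0.497]
contact_force: [-0.5, 0.1, -2.0]
gripper_width: 11.7
grasp_force: 57.3
scene zmax 128.1795261473829
40 202 [524.7  27.7]
60 219 [524.9  28. ]
80 292 [524.9  29.2]
100 331 [524.9  29.2]
120 141 [525.4  29. ]
[485.80136023 -21.80689927  82.07347058]
shift [-0.0002  0.0003  0.0007] turn [-0.001  -0.0004 -0.0003]
```

The mug hangs centred under the dripper at (525, 28.5), upright, about 32 mm up. Lowering it by feel.

```bash
python3 - <<'E'
from h import *
print(R.from_quat(read_state()['ee_rot']).inv().apply([0,0,-.01]).round(5))
E

```

```text
[0.00921 0.      0.0039 ]
```

```bash
python3 -m handwheel '[[0.0028,0,0.0012,0,0,0,-1],[0.0074,0,0.0031,0,0,0,-1],[0.0129,0,0.0055,0,0,0,-1],[0.0184,0,0.0078,0,0,0,-1],[0.0221,0,0.0094,0,0,0,-1],[0.0249,0,0.0105,0,0,0,-1],[0.0249,0,0.0105,0,0,0,-1]]'
python3 -m handwheel '[[0.0009,0,0.0004,0,0,0,-1],[0.0018,0,0.0008,0,0,0,-1],[0.0028,0,0.0012,0,0,0,-1],[0.0028,0,0.0012,0,0,0,-1]]'
```

```text
clock: 29.72
position: [485.8, -21.6, 54.8]
ee_rot: [-0.362, 0.751, 0.24, 0.497]
contact_force: [0.8, -0.6, -2.1]
gripper_width: 11.9
grasp_force: 57.3
clock: 30.22
position: [485.8, -21.5, 51.9]
ee_rot: [-0.362, 0.751, 0.24, 0.497]
contact_force: [0.0, -0.3, -2.5]
gripper_width: 11.9
grasp_force: 57.3
```

```bash
python3 -m handwheel '[[0.0009,0,0.0004,0,0,0,-1],[0.0018,0,0.0008,0,0,0,-1],[0.0028,0,0.0012,0,0,0,-1]]'
python3 -c "
from h import *
mugmeas([525,28.5],('scene',))"
```

```text
clock: 30.6
position: [485.8, -21.6, 49.0]
ee_rot: [-0.362, 0.751, 0.24, 0.497]
contact_force: [0.1, -0.5, -1.6]
gripper_width: 11.9
grasp_force: 57.3
scene zmax 96.14584787575598
20 207 [525.1  28.1]
40 252 [524.9  29.2]
60 360 [524.5  29.7]
80 378 [524.4  29.5]
```

```bash
python3 -m handwheel '[[0.0009,0,0.0004,0,0,0,-1],[0.0015,0,0.0006,0,0,0,-1]]'
```

```text
clock: 30.9
position: [485.8, -21.5, 48.0]
ee_rot: [-0.363, 0.75, 0.24, 0.498]
contact_force: [-2.2, -2.2, 4.2]
gripper_width: 12.1
grasp_force: 58.1
```

```bash
python3 -m handwheel '[[0,0,0,0,0,0,-0.6],[0,0,0,0,0,0,-0.3],[0,0,0,0,0,0,0],[0,0,-0.02,0,0,0,0],[0,0,-0.06,0,0,0,0],[0,0,-0.11,0,0,0,0],[0,0,-0.13,0,0,0,0]]'
python3 -c "
from k import *
mugmeas([525,28.5])
s=read_state();print(s['position'],s['joints'])
i,d=get_image('top');P=cloud('top',d);Z=P[...,2];m=np.zeros(d.shape,bool);m[140:245,200:310]=1;m&=(d>0)&(Z>180)&(Z<245)&(i.min(2)>90)
h=np.percentile(Z[m],99);print('cone top',h,cv2.minEnclosingCircle(P[m&(Z>h-6)][:,:2].astype(np.float32)))"
```

```text
clock: 31.78
position: [410.2, -117.4, 99.2]
ee_rot: [-0.362, 0.751, 0.239, 0.497]
contact_force: [0.5, 0.2, 1.0]
gripper_width: 42.8
grasp_force: 0.0
scene zmax 95.96204398847497
20 203 [525.   28.3]
40 243 [524.9  29. ]
60 359 [524.1  29.5]
80 369 [524.   29.1]Traceback (most recent call last):
  File "<string>", line 3, in <module>
    mugmeas([525,28.5])
    ~~~~~~~^^^^^^^^^^^^
  File "h.py", line 33, in mugmeas
    w=P[g];print(n,"zmax",np.percentile(w[:,2],99))
                          ~~~~~~~~~~~~~^^^^^^^^^^^
    return _quantile_unchecked(
        a, q, axis, out, overwrite_input, method, keepdims, weights)
    return _ureduce(a,
                    func=_quantile_ureduce_func,
    ...<5 lines>...
                    overwrite_input=overwrite_input,
                    method=method)
    r = func(a, **kwargs)
    result = _quantile(arr,
                       quantiles=q,
    ...<2 lines>...
                       out=out,
                       weights=wgt)
    slices_having_nans = np.isnan(arr[-1, ...])
                                  ~~~^^^^^^^^^
IndexError: index -1 is out of bounds for axis 0 with size 0
```

```bash
python3 - <<'E'
from k import *
s=read_state();p0=np.array(s["position"]);R0=R.from_quat(s["ee_rot"])
p1=np.array([430,60,340.]);p2=st(-11,101,300);p3=st(-11,101,182)
q=path(p0,R0,p1,FIN,s["joints"]);q=path(p1,FIN,p2,FIN,q);path(p2,FIN,p3,FIN,q)
rows(p1,FIN);rv=(R0.inv()*FIN).as_rotvec();sh=R0.inv().apply(p1-p0)/1000
up=R0.inv().apply([-.02,-.02,.15]);print("up",up.round(4),np.linalg.norm(rv),p2,p3)
E
```

```text
j5 [-1.32 -1.25 -1.18 -1.12 -1.07 -1.04 -1.04 -1.08 -1.15 -1.25 -1.36] err 0.0 end [ 0.52 -0.01 -0.22  0.   -1.36 -0.49  0.  ]
j5 [-1.36 -1.35 -1.35 -1.34 -1.34 -1.34 -1.34 -1.34 -1.35 -1.35 -1.36] err 0.0 end [ 0.46  0.38  0.18  0.   -1.36 -0.43  0.  ]
j5 [-1.36 -1.34 -1.31 -1.29 -1.26 -1.23 -1.21 -1.18 -1.16 -1.13 -1.11] err 0.0 end [ 0.46  0.45 -0.01 -0.   -1.11 -0.43  0.  ]
shift [-0.2808  0.095   0.044 ] turn [-0.4117  1.1176 -0.6175]
up [-0.1271  0.0028 -0.0845] 1.341560773925415 [630.47668123 132.25245083 300.        ] [630.47668123 132.25245083 182.        ]
```

```bash
python3 -m handwheel '[[-0.042,0.001,-0.028,0,0,0,0],[-0.085,0.002,-0.056,-0.04,0.11,-0.06,0],[-0.127,0.003,-0.084,-0.08,0.22,-0.12,0],[-0.17,0.02,-0.07,-0.13,0.36,-0.2,0.5],[-0.2,0.04,-0.04,-0.185,0.5,-0.28,1],[-0.23,0.06,-0.01,-0.24,0.65,-0.36,1],[-0.25,0.07,0.01,-0.29,0.79,-0.44,1],[-0.265,0.08,0.03,-0.345,0.93,-0.52,1],[-0.28,0.095,0.044,-0.4117,1.1176,-0.6175,1],[-0.28,0.095,0.044,-0.4117,1.1176,-0.6175,1]]'
python3 -c "
from k import *
rows([430,60,340.],FIN);rows(st(-11,101,300),FIN)"
```

```text
clock: 33.12
position: [429.9, 65.0, 337.7]
ee_rot: [0.721, -0.693, -0.002, 0.001]
contact_force: [-0.9, 0.3, 0.2]
gripper_width: 85.2
grasp_force: 0.0
shift [ 0.005   0.0001 -0.0023] turn [0.0043 0.0005 0.0113]
shift [-0.0593 -0.2032  0.0368] turn [0.0043 0.0005 0.0113]
```

```bash
python3 -m handwheel '[[-0.04,-0.03,0,0,0,0.01,1],[-0.059,-0.08,0,0.004,0,0.011,1],[-0.059,-0.13,0,0.004,0,0.011,1],[-0.059,-0.18,0.02,0.004,0,0.011,1],[-0.059,-0.203,0.037,0.004,0,0.011,1],[-0.059,-0.203,0.037,0.004,0,0.011,1],[-0.059,-0.203,0.037,0.004,0,0.011,1]]'
python3 - <<'E'
from k import *
rows(st(-11,101,182),FIN)
i,d=get_image("scene");P=cloud("scene",d);Z=P[...,2]
# collar/dripper height now: white pixels near the stand
m=(d>0)&(np.hypot(P[...,0]-525,P[...,1]-28.7)<60)&(Z>130)&(Z<250)&(i.min(2)>110);print("white z",np.percentile(Z[m],[1,5,95,99]).round(1))
j,_=get_image("top");f=lambda a,k:cv2.resize(a,None,fx=k,fy=k,interpolation=cv2.INTER_CUBIC)
cv2.imwrite("pics/p1.png",np.hstack([f(i[70:240,150:300],2.6),f(j[90:260,170:320],2.6)]))
E
```

```text
clock: 34.0
position: [630.6, 125.9, 301.8]
ee_rot: [0.714, -0.7, -0.0, -0.002]
contact_force: [0.7, -0.4, 0.6]
gripper_width: 85.5
grasp_force: 0.0
shift [-0.006   0.0003  0.1198] turn [-0.0021  0.0024 -0.0088]
white z [157.4 160.5 229.8 231. ]
```

View pics/p1.png

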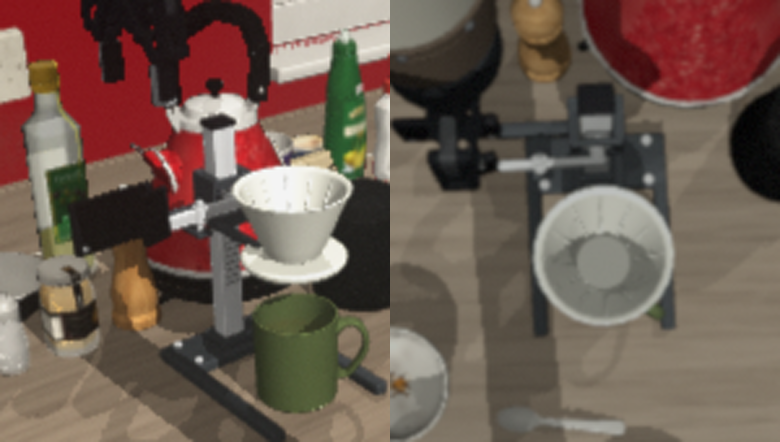

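The left panel shows the mug upright under the raised dripper (295,350) with the gripper above fin and tab. I'm going down round the pair and pinching gently.

```bash
python3 -m handwheel '[[-0.006,0,0.04,0,0,-0.009,1],[-0.006,0,0.08,0,0,-0.009,1],[-0.006,0,0.11,0,0,-0.009,1],[-0.006,0,0.12,0,0,-0.009,1],[-0.006,0,0.12,0,0,-0.009,1],[-0.006,0,0.12,0,0,-0.009,1]]'
python3 -c "
from k import *
rows(st(-11,101,182),FIN)"
```

```text
clock: 34.85
position: [632.2, 133.0, 183.7]
ee_rot: [0.717, -0.697, 0.001, -0.003]
contact_force: [0.4, -0.1, 0.9]
gripper_width: 85.5
grasp_force: 0.0
shift [0.0007 0.0018 0.0017] turn [-0.006   0.0032  0.001 ]
```

```bash
python3 -m handwheel '[[0,0.0018,0.001,0,0,0,0.6],[0,0.0018,0.001,0,0,0,0.3],[0,0.0018,0.001,0,0,0,0.15],[0,0.0018,0.001,0,0,0,-0.1],[0,0.0018,0.001,0,0,0,-0.4],[0,0.0018,0.001,0,0,0,-1],[0,0.0018,0.001,0,0,0,-1],[0,0.0018,0.001,0,0,0,-1]]'
python3 -c "
from k import *
s=read_state();print(s['position'],s['wrist_torque'])"
```

```text
clock: 35.85
position: [632.0, 132.3, 180.5]
ee_rot: [0.717, -0.697, 0.002, -0.003]
contact_force: [8.3, -2.2, -3.6]
gripper_width: 30.2
grasp_force: 62.8
[631.99786373 132.25610012 180.48032197] [-0.61845319 -1.16123865  0.07925399]
```

```bash
python3 -m handwheel '[[0,-0.001,0.001,0,0,0,-1],[0,-0.002,0.003,0,0,0,-1],[0,-0.002,0.007,0,0,0,-1],[0,-0.002,0.011,0,0,0,-1],[0,-0.002,0.015,0,0,0,-1]]'
python3 -c "
from k import *
s=read_state();print(s['wrist_torque'])"
```

```text
clock: 36.48
position: [632.0, 132.3, 165.3]
ee_rot: [0.717, -0.697, 0.001, -0.002]
contact_force: [3.9, -3.1, -3.8]
gripper_width: 30.0
grasp_force: 60.9
[-0.80077927 -0.56787632  0.20200051]
```

```bash
python3 -m handwheel '[[0,-0.0005,0.004,0,0,0,-1],[0,-0.0005,0.008,0,0,0,-1],[0,-0.0005,0.012,0,0,0,-1],[0,-0.0005,0.016,0,0,0,-1],[0,-0.0005,0.020,0,0,0,-1],[0,-0.0005,0.024,0,0,0,-1],[0,-0.0005,0.027,0,0,0,-1],[0,-0.0005,0.030,0,0,0,-1],[0,-0.0005,0.032,0,0,0,-1],[0,-0.0005,0.032,0,0,0,-1]]'
python3 - <<'E'
from k import *
for n in("scene","top"):
    i,d=get_image(n);P=cloud(n,d);Z=P[...,2];m=(d>0)&(np.hypot(P[...,0]-525,P[...,1]-28.7)<60)&(Z>100)&(Z<250)&(i.min(2)>110);print(n,"white z",np.percentile(Z[m],[1,5,95,99]).round(1))
mugmeas([525,28.7],("scene",))
E
```

```text
clock: 37.72
position: [631.9, 132.3, 132.9]
ee_rot: [0.717, -0.697, 0.0, -0.001]
contact_force: [2.8, -4.1, -4.0]
gripper_width: 30.2
grasp_force: 59.9
scene white z [106.5 109.4 178.2 179.5]
top white z [112.8 114.1 179.5 180.7]
scene zmax 94.80666994291465
20 207 [525.1  28.3]
40 204 [524.9  28.8]
60 210 [524.9  29.2]
80 184 [524.6  28.5]
```

```bash
python3 -m handwheel '[[0,0,0.001,0,0,0,-1],[0,0,0.002,0,0,0,-1],[0,0,0.003,0,0,0,-1],[0,0,0.004,0,0,0,-1],[0,0,0.005,0,0,0,-1]]'
python3 -m handwheel '[[0,0,0.0005,0,0,0,-1],[0,0,0.001,0,0,0,-1],[0,0,0.001,0,0,0,-1]]'
python3 -m handwheel '[[0,0,0.0005,0,0,0,-1],[0,0,0.001,0,0,0,-1],[0,0,0.001,0,0,0,-1]]'
```

```text
clock: 38.5
position: [631.9, 132.2, 128.2]
ee_rot: [0.717, -0.697, 0.0, -0.001]
contact_force: [3.0, -3.5, -3.6]
gripper_width: 29.8
grasp_force: 60.0
clock: 38.88
position: [632.0, 132.3, 127.2]
ee_rot: [0.717, -0.697, 0.0, -0.001]
contact_force: [2.7, -5.1, -3.7]
gripper_width: 30.0
grasp_force: 59.9
clock: 39.25
position: [632.0, 132.2, 126.2]
ee_rot: [0.717, -0.697, 0.0, -0.001]
contact_force: [3.4, -4.3, -4.0]
gripper_width: 29.7
grasp_force: 59.9
```

```bash
for k in 1 2 3; do python3 -m handwheel '[[0,0,0.0005,0,0,0,-1],[0,0,0.0008,0,0,0,-1]]' | grep -E "clock|posi|contact"; done
```

```text
clock: 39.5
position: [632.0, 132.3, 125.6]
contact_force: [2.4, -4.2, -3.7]
clock: 39.75
position: [632.0, 132.3, 125.5]
contact_force: [0.9, -5.3, 0.3]
clock: 40.0
position: [632.0, 132.3, 125.3]
contact_force: [0.4, -4.7, 4.3]
```

Contact felt: vertical load went from −3.8 to +4.3 N. I'm backing off to about zero, so the dripper's own weight rests on the mug, then letting go.

```bash
python3 -m handwheel '[[0,0,-0.0008,0,0,0,-1],[0,0,-0.0008,0,0,0,-1]]' | grep -E "posi|contact"
python3 -m handwheel '[[0,0,0,0,0,0,-0.3],[0,0,0,0,0,0,-0.15],[0,0,0,0,0,0,0.05],[0,0,0,0,0,0,0.3],[0,0,0,0,0,0,0.7],[0,0,0,0,0,0,1],[0,0,0,0,0,0,1],[0,0,0,0,0,0,1]]'
python3 - <<'E'
from k import *
for n in("scene","top"):
    i,d=get_image(n);P=cloud(n,d);Z=P[...,2];m=(d>0)&(np.hypot(P[...,0]-525,P[...,1]-28.7)<60)&(Z>100)&(Z<250)&(i.min(2)>110);print(n,"white z",np.percentile(Z[m],[1,5,95,99]).round(1))
mugmeas([525,28.7],("scene",))
E
```

```text
position: [632.0, 132.3, 125.4]
contact_force: [1.3, -4.3, -0.3]
clock: 41.25
position: [632.3, 132.9, 125.0]
ee_rot: [0.717, -0.697, 0.0, -0.002]
contact_force: [-0.5, -0.3, 1.6]
gripper_width: 85.2
grasp_force: 0.0
scene white z [100.9 102.3 170.8 172.1]
top white z [104.9 106.5 172.1 173.4]
scene zmax 87.99789963561065
20 205 [525.2  28.4]
40 205 [525.1  29. ]
60 210 [525.1  29. ]
80 91 [523.9  28.5]
```

```bash
python3 -m handwheel '[[0,0,-0.01,0,0,0,1],[0,0,-0.03,0,0,0,1],[0,0,-0.06,0,0,0,1],[0,0,-0.1,0,0,0,1],[0,0,-0.15,0,0,0,1],[0,0,-0.17,0,0,0,1],[0,0,-0.17,0,0,0,1]]'
python3 - <<'E'
from k import *
for n in("scene","top"):
    i,d=get_image(n);P=cloud(n,d);Z=P[...,2];m=(d>0)&(np.hypot(P[...,0]-525,P[...,1]-28.7)<60)&(Z>100)&(Z<250)&(i.min(2)>110);print(n,"white z",np.percentile(Z[m],[1,5,95,99]).round(1))
mugmeas([525,28.7],("scene",))
# bystanders: top view difference with the first picture
a=np.load("/tmp/top0.npz")["i"];D=cv2.absdiff(a,i).max(2)
for n,(u0,u1,v0,v1) in dict(spoon=(205,265,238,262),bowl=(145,197,212,266),grinder=(298,355,116,172)).items(): print(n,(D[v0:v1,u0:u1]>60).mean().round(3))
E
```

```text
clock: 42.28
position: [632.5, 132.6, 297.8]
ee_rot: [0.717, -0.697, 0.001, -0.004]
contact_force: [-0.4, -0.3, 0.0]
gripper_width: 85.1
grasp_force: 0.0
scene white z [100.7 102.2 170.8 172. ]
top white z [105.2 106.5 172.1 173.2]
scene zmax 87.88267393905456
20 207 [525.3  28.4]
40 205 [525.1  28.8]
60 208 [525.1  29.1]
80 90 [523.9  28. ]
spoon 0.019
bowl 0.0
grinder 0.002
```

```bash
python3 - <<'E'
from k import *
i,_=get_image("top");a=np.load("/tmp/top0.npz")["i"]
for im in(a,i):
    c=im[236:264,203:268];h=cv2.cvtColor(c,cv2.COLOR_BGR2HSV);m=(h[...,1]<45)&(h[...,2]>70);k,l,s,ce=cv2.connectedComponentsWithStats(m.astype(np.uint8));o=np.argsort(-s[1:,4])[:2]+1;print(s[o].tolist(),ce[o].round(1).tolist())
D=cv2.absdiff(a,i).max(2)[236:264,203:268]>60;v,u=np.nonzero(D);print(u.min(),u.max(),v.min(),v.max(),np.c_[u,v][:30].tolist())
E
```

```text
[[8, 9, 50, 13, 334]] [[29.8, 15.9]]
[[8, 10, 50, 12, 336]] [[30.7, 16.1]]
11 19 10 14 [[15, 10], [16, 10], [12, 11], [13, 11], [14, 11], [15, 11], [16, 11], [17, 11], [18, 11], [19, 11], [11, 12], [12, 12], [13, 12], [14, 12], [15, 12], [16, 12], [17, 12], [18, 12], [11, 13], [12, 13], [13, 13], [14, 13], [15, 13], [16, 13], [17, 13], [18, 13], [15, 14], [16, 14]]
```

The spoon's outline is unchanged; only the shading of its bowl differs. Handing in.

```bash
python3 -c "
from bench import job_done
print(job_done())"
```

```text
the job is handed in; nothing more can be done
None
```

Job handed in at about 42 s: the dripper rests on the rim of the upright, centred mug with its own weight, the robot is clear, and grinder, bowl and spoon are where they were; on the way the mug slipped out of the grip twice, landing upright each time, before it was set in place.

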